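# Stopper a round flask with the toggle clamp, then hold it down on the touch mixer

### The job

The orange stopper of the amber round flask in the stoppering jig is only started in its neck: swing the blue-knobbed handle of the toggle clamp all the way over until the clamp locks and has pressed the stopper fully home, then swing the handle all the way back. Lift the flask out by its neck, keep it upright, set it into the sprung ring on top of the touch mixer and press it straight down, gently, until the ring is well down its stroke, for the mixer runs only while the ring is pressed. Finish while you are still holding the flask pressed down in the ring, and leave the other glassware and the rack standing where they are.

Things in the scene. Friction and masses are not known exactly. Their poses are not given: they have to be found in the camera images.
- jig: stoppering jig, fixed: aluminium plate 110 mm (x) by 245 mm (y), 12 mm thick, with a black ring nest and a toggle clamp on a grey riser. Origin at bench height under the nest's centre, z up. The clamp stands on the +y side (riser 69 to 144 mm along +y, 50 mm wide, 106 mm high) and works in the jig's y-z plane. Place and yaw (up to 0.2 rad) vary; jig and mixer may change sides
- clamp_hinge (a point): pivot of the clamp's handle, at jig (0, 123, 122) mm. Its axis is the jig's x axis, level
- clamp_grip (a point): centre of the blue ball knob (25 mm in diameter) at the end of the clamp's handle (a steel bar 10 mm thick), 85 mm from the pivot; it moves on an arc about clamp_hinge in the jig's y-z plane. It can be pinched from above by fingers closing along the jig's x axis; the ball turns between them during the swing
- clamp (a joint): angle of the clamp's handle, rad: 0 = open, handle leaning out to jig +y 67 degrees from upright, clamp arm upright. It grows as the handle swings up and over towards the flask and the arm comes down. Dead centre at 1.31; at the stop, 1.38, the handle leans 12 degrees towards the flask, arm level, locked. It stays open or locked when let go; the swing needs under 10 N at the grip
- nest_ring (a point): centre of the top edge of the jig's ring nest, 27 mm above the bench; the standing flask's origin is 13.5 mm below it. With the clamp open, its upright arm ends in a pad 65 mm from the neck's axis (jig +y), about 229 mm high (arm's top 240 mm): lay a wide gripper along the jig's x axis
- flask: round flask of amber glass, about 0.2 kg, upright in the jig's nest. Origin at the lowest point of the bulb, z up. Bulb 64 mm in diameter, straight neck 28 mm in diameter from 61 to 98 mm up (grip it about 82 mm up), lip 33 mm in diameter up to 103 mm
- stopper_top (a point): centre of the top face of the orange stopper (head 32 mm in diameter, 8 mm thick) in the flask's neck: 119 mm above the flask's origin at first, 111 mm when it is home
- stopper (a joint): how far the stopper has been pressed in, m: 0 at first (8 mm of gap between head and lip), 0.008 = fully home, head on the lip. It stays where it is pressed; moving it takes about 3 N
- mixer: touch mixer, fixed to the bench: white housing 155 mm (its x) by 124 mm (its y), 86 mm high, with a black collar, a spring and the ring cradle on top. Origin at bench height in the middle of the housing; the cradle's axis lies 10 mm along its +x. Place and yaw vary
- cradle_ring (a point): centre of the top edge of the black ring cradle (bore 52 mm, outside 66 mm in diameter), which moves with it: 142 mm above the bench with the ring up. A flask seated upright in the ring has its origin 13.5 mm below this point
- cradle (a joint): how far the ring cradle is pressed down against its spring, m: 0 = up, 0.012 = down on its stop. The push needed is about 3 N to start and 7 N at the stop (the flask alone, about 2 N, does not move it). The mixer runs while this is above 0.006
- vial0: 25 mm wide, 49 mm high glass vial with an aluminium cap; a bystander, origin at the centre of its underside
- vial1: the same kind of vial; a bystander, origin at the centre of its underside
- vial2: the same kind of vial; a bystander, origin at the centre of its underside
- sample_bottle: square clear glass bottle, 52 x 52 x 102 mm, open neck; a bystander, origin at the centre of its underside
- tub: white screw-cap tub with a black cap, 56 mm wide, 105 mm high; a bystander, origin at the centre of its underside
- reagent: clear reagent bottle with a blue cap, 66 mm wide, 120 mm high; a bystander, origin at the centre of its underside
- dishes: stack of three culture dishes, 92 mm wide, 44 mm high; a bystander, origin at the centre of its underside
- tube_rack: white rack with capped sample tubes, 75 x 210 x 82 mm; a bystander, origin at the centre of its underside

How it is judged:
By the outcome, as a careful person would: the job done as asked, in the order asked, and still so for the second after the job is handed in, while the arm keeps its last pose, push and grip.
It also fails if it takes over 67 s, if anything falls off the work surface, if the arm or the gripper's body presses on something with over 40 N, if the wrist force passes 120 N, or if a joint passes its speed limit or range.

### The arm

A 6-joint arm with a two-finger parallel gripper is mounted at the origin on the work surface. World frame = base frame: x ahead of the robot, y to its left, z up, the work surface at z = 0. Lengths are in m, angles in rad, forces in N, time in s.
With the tool pointing down it reaches from about 0.275 to 0.75 m from the base axis. Payload 10.2 kg.
Tool frame: the origin (TCP) lies midway between the tips of the shut fingers; the grasp point (between the pads) lies 19 mm behind it; y points along the fingers, z is the direction in which the jaws open and shut, and the axes are right-handed (so a half turn about y gives the same grasp; the last joint's range is limited). The gripper opens to 85 mm and grips with 20 to 120 N. Pads are 22 mm wide; open, the fingers measure 114 mm over their backs; the gripper's body (76 mm by 85 mm) begins 54 mm behind the grasp point. The pads swing forward as they close: fully open they stand 13 mm farther back than shut.
Start: joints at [1.008, 0.313, 1.498, -0, 1.331, -0.223], TCP at [0.175, 0.495, 0.231] pointing down, gripper open.
Joint ranges: [-2.94, 2.94], [-0.97, 2.17], [0.19, 2.56], [-1.23, 4.37], [0.02, 3.11], [-2.88, 2.88]. Speed limits (rad/s): [2.39, 2.39, 3.01, 3.14, 3.14, 3.14].

### API

Orientations are given as a unit quaternion [x, y, z, w].
In Python, from bench import robot gives the robot as it stands. The module is installed in compiled form; this text tells all that it offers.
- The arm moves only by the tool play_rows, never from a script. Its argument "deltas" is one flat list of numbers, 7 for each row, row after row: the shift along the tool's x, y, z in m, then the turn, a rotation vector about the tool's x, y, z in rad, then the opening, from -1 (shut) to 1 (fully open). In form: [tx, ty, tz, rx, ry, rz, jaw, tx, ty, tz, rx, ry, rz, jaw, ...]. A call has 1 to 12 rows; each row shifts and turns the pose as measured when the row begins, along the tool's axes as they then stand; what a row does not reach is not made up. A row lasts 1/12 s, in which the tool goes at most 41.7 mm and 7.16 degrees, less where a joint would pass 70% of its speed; a pose out of reach is approached as far as the arm can. A call is refused whole if a number of a shift passes 0.0417 or a number of a turn 0.125, either way. A call with a gripper value outside its range is refused whole. The fingers move at their own pace and stop on an object; "newtons" is the grip in N (left out, the last holds). Time passes only in rows, so rows that do not move let the fingers close. It gives the time, the measured TCP pose, the force and the opening at its end, in the units of the state.
- robot.state(): the state, without advancing time (a new reading comes with each control period).
- robot.capture(name): name is "side" or "top"; returns (picture, depth): 480x640x3 uint8, blue, green, red; 480x640 float32, m along the optical axis (not along the pixel's ray), 0 where there is no reading.
- robot.get_calibration(name): a dict with "camera_matrix" (3x3 intrinsics, pixels), "k1" (the pictures are not rectified: a ray, as slopes to the right and down, at radius r is drawn at 1 + k1 r^2 times it, then the intrinsics apply), "pose" (4x4, takes a point from camera to world coordinates). Camera axes: x right, y down, z forward; pixel columns grow to the right and rows downward; lengths in m; the calibration is good to about 2 mm. A picture is of the moment at which its call begins. get_calibration takes no time and is no camera call.
- robot.hand_in(): hands the job in, once; it reports no verdict.
The state is a dict: "time": time; "qpos": joint angles; "dq": joint speeds; "joint_efforts": joint torques, N m; "tool_pos": TCP position; "orientation": TCP orientation; "contact_force": force on the tool from outside, world axes, zero at the start; "torque": the same for the moment, N m; "width": finger opening in m.
Only numpy, scipy, OpenCV 4.12 (cv2) and the standard library are available. Lean on these libraries where they do the work, as an engineer would, in place of code of your own. Each camera call takes 0.05 s, during which the arm holds its last target.

## Working session

There is one attempt and no reset: what is moved stays moved. The work goes in short steps, Python scripts to look and compute and a tool call to move; the robot and the scene stay as the last step left them, time stands still between calls to the robot, and variables do not carry over. Pictures are saved under pics/ and viewed, and the job is handed in when it is done.

Besides the shell and the picture viewer there is one more tool, called after "Emit:" as name(argument=value, ...) on one line, values as JSON. play_rows: Moves the arm, as the interface text tells. Its arguments: {"type":"object","properties":{"deltas":{"type":"array","items":{"type":"number"}},"newtons":{"type":"number"}},"required":["deltas"]}

```bash
mkdir -p pics; python3 - <<'E'
from bench import robot
import cv2, numpy as np
print(robot.state())
for n in ("side","top"):
    p,d=robot.capture(n); cv2.imwrite(f"pics/{n}0.png",p); np.save(f"{n}0.npy",d)
    c=robot.get_calibration(n); print(n,c)
E
```

```text
{'time': 0.0, 'qpos': array([ 1.00760118e+00,  3.13443570e-01,  1.49845839e+00,  1.14003967e-05,
        1.33101768e+00, -2.23376266e-01]), 'dq': array([ 0.00052668, -0.00076864,  0.00192542,  0.00071915, -0.00119099,
        0.00125047]), 'joint_efforts': array([ 4.69737079e-04, -4.12266004e+01, -2.59748268e+01, -1.18345897e-04,
        4.03627098e-03, -2.30954191e-05]), 'tool_pos': array([0.17484079, 0.49474572, 0.23073035]), 'orientation': array([ 0.69735603, -0.1197512 ,  0.11938438, -0.69649234]), 'contact_force': array([ 0.38690522,  0.71463087, -0.0017136 ]), 'torque': array([-0.02242357, -0.02390388, -0.02341559]), 'width': 0.08573328503374684}
side {'camera_matrix': array([[459.90926021,   0.        , 317.56187114],
       [  0.        , 459.90926021, 244.44666905],
       [  0.        ,   0.        ,   1.        ]]), 'k1': -0.06858536232447238, 'pose': array([[ 0.90643502, -0.29905303,  0.29823285,  0.23466752],
       [-0.42225913, -0.65595779,  0.62563297, -0.73736583],
       [ 0.00853072, -0.69302718, -0.72086099,  0.99530964],
       [ 0.        ,  0.        ,  0.        ,  1.        ]])}
top {'camera_matrix': array([[599.12380532,   0.        , 317.02043757],
       [  0.        , 599.12380532, 242.1508148 ],
       [  0.        ,   0.        ,   1.        ]]), 'k1': -0.07180268989708671, 'pose': array([[-0.01538645, -0.99147634,  0.12937515,  0.42404075],
       [-0.99986943,  0.01589592,  0.00290623,  0.01382521],
       [-0.004938  , -0.12931354, -0.99159146,  1.63675048],
       [ 0.        ,  0.        ,  0.        ,  1.        ]])}
```

View pics/side0.png

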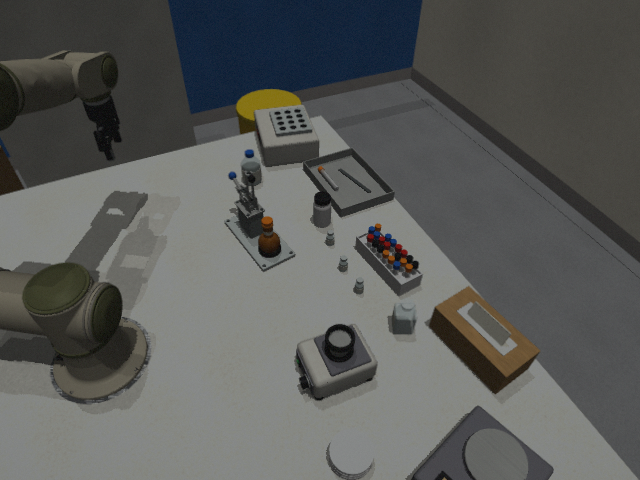

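View pics/top0.png

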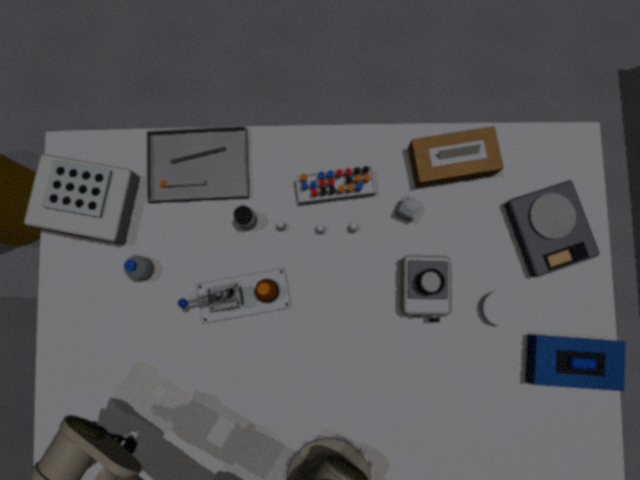

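```bash
python3 - <<'E'
import cv2
t=cv2.imread("pics/top0.png"); s=cv2.imread("pics/side0.png")
cv2.imwrite("pics/c1.png",cv2.resize(t[245:345,165:305],None,fx=5.6,fy=5.6,interpolation=cv2.INTER_CUBIC))
cv2.imwrite("pics/c2.png",cv2.resize(t[245:330,390:465],None,fx=6,fy=6,interpolation=cv2.INTER_CUBIC))
cv2.imwrite("pics/c3.png",cv2.resize(s[160:275,215:305],None,fx=5,fy=5,interpolation=cv2.INTER_CUBIC))
cv2.imwrite("pics/c4.png",cv2.resize(s[310:400,290:385],None,fx=6,fy=6,interpolation=cv2.INTER_CUBIC))
E
```

```text
(no output)
```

View pics/c1.png

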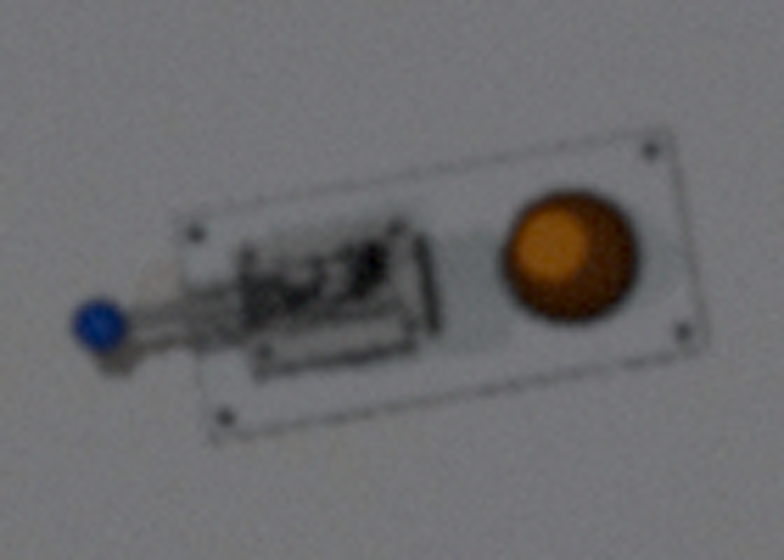

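View pics/c2.png

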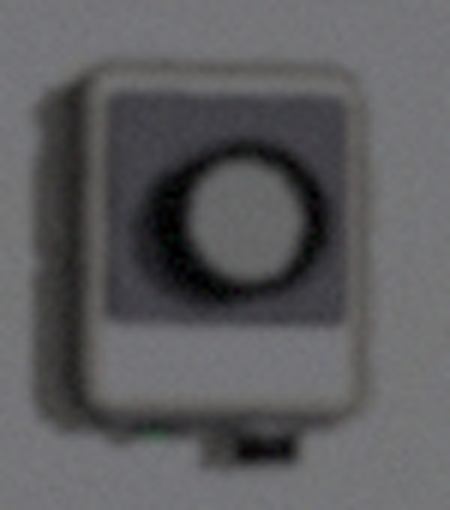

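View pics/c3.png

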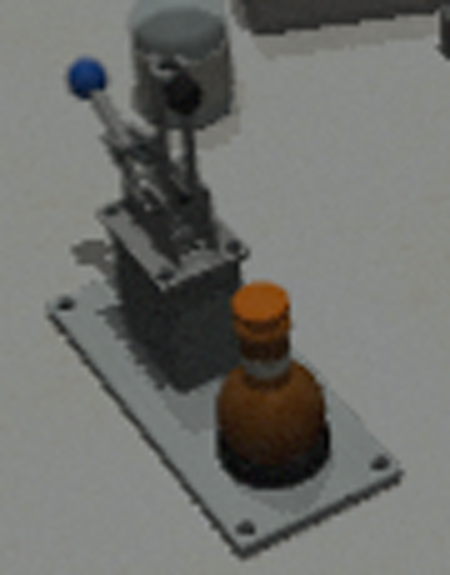

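View pics/c4.png

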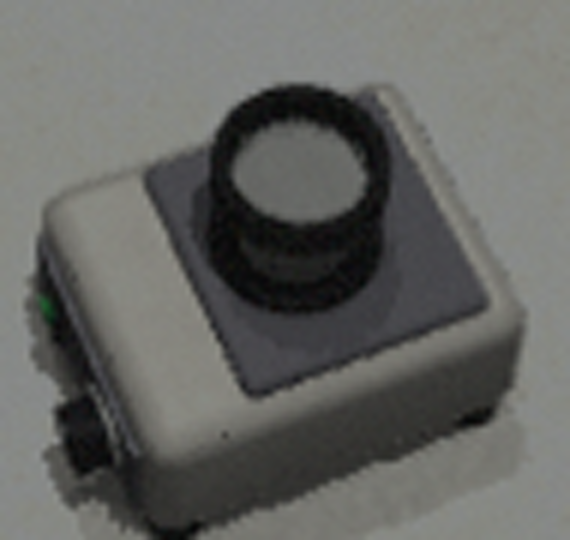

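```bash
cat > h.py <<'E'
import numpy as np, cv2
from bench import robot
def ray(cam,u,v):
    c=robot.get_calibration(cam);K=c["camera_matrix"];k=c["k1"]
    p=cv2.undistortPoints(np.array([[[u,v]]],float),K,np.array([k,0,0,0,0.]))[0,0]
    T=c["pose"]; return T[:3,3],T[:3,:3]@np.array([p[0],p[1],1])
def atz(cam,u,v,z):
    o,d=ray(cam,u,v); return o+d*(z-o[2])/d[2]
def tri(a,b):
    (o1,d1),(o2,d2)=ray(*a),ray(*b)
    A=np.stack([d1,-d2],1); s=np.linalg.lstsq(A,o2-o1,rcond=None)[0]
    p,q=o1+d1*s[0],o2+d2*s[1]; return (p+q)/2,np.linalg.norm(p-q)
def proj(cam,P):
    c=robot.get_calibration(cam);T=np.linalg.inv(c["pose"]);r=T[:3,:3]@np.asarray(P)+T[:3,3]
    K=c["camera_matrix"];s=r[:2]/r[2];s=s*(1+c["k1"]*(s@s));return K[:2,:2]@s+K[:2,2]
def px(x,y,f,ox,oy): return (x+.5)/f-.5+ox,(y+.5)/f-.5+oy
E
python3 - <<'E'
from h import *
np.set_printoptions(precision=4,suppress=True)
T=lambda x,y:px(x,y,5.6,165,245)
S=lambda x,y:px(x,y,5,215,160)
pb=[atz("top",*T(100,326),.1552),atz("side",*S(87,78),.1552),tri(("top",*T(100,326)),("side",*S(87,78)))]
ps=[atz("top",*T(552,247),.1325),atz("side",*S(262,304),.1325),tri(("top",*T(552,247)),("side",*S(262,304)))]
print("ball",*pb);print("stop",*ps)
for a,b in zip(pb[:2],ps[:2]):
    d=(a-b)[:2];print(np.linalg.norm(d),np.arctan2(-d[0],d[1]))
H=[atz("top",*T(*q),.012) for q in [(196,234),(226,418),(651,150),(684,332)]]
HS=[atz("side",*S(*q),.012) for q in [(66,304),(379,462),(247,528)]]
print("holes",H,HS)
for a,b in((0,2),(1,3)):
    d=(H[a]-H[b])[:2];print(np.linalg.norm(d),np.arctan2(-d[0],d[1]))
M=lambda x,y:px(x,y,6,390,245)
N=lambda x,y:px(x,y,6,290,310)
print("ring",atz("top",*M(247,220),.142),atz("side",*N(300,165),.142),tri(("top",*M(247,220)),("side",*N(300,165))))
E
```

```text
ball [0.4713 0.3535 0.1552] [0.4715 0.3557 0.1552] (array([0.4711, 0.3531, 0.1572]), np.float64(0.00031742733824627627))
stop [0.5047 0.1552 0.1325] [0.5042 0.1518 0.1325] (array([0.5051, 0.1555, 0.1289]), np.float64(0.00046419278861685323))
0.20105031062374415 0.16654431841860912
0.20651529752925044 0.1588653257804229
holes [array([0.5199, 0.3398, 0.012 ]), array([0.4309, 0.3246, 0.012 ]), array([0.5575, 0.1182, 0.012 ]), array([0.4692, 0.103 , 0.012 ])] [array([0.4303, 0.3269, 0.012 ]), array([0.5564, 0.1212, 0.012 ]), array([0.4684, 0.105 , 0.012 ])]
0.22478783652513706 0.16809879794068652
0.22491229552936345 0.17121383745876131
ring [ 0.516  -0.2645  0.142 ] [ 0.5137 -0.2685  0.142 ] (array([ 0.5159, -0.2654,  0.1363]), np.float64(0.0008033114419440447))
```

```bash
python3 - <<'E'
from h import *
np.set_printoptions(precision=4,suppress=True)
def cloud(cam,box):
    d=np.load(f"{cam}0.npy");x0,y0,x1,y1=box
    v,u=np.mgrid[y0:y1,x0:x1]
    c=robot.get_calibration(cam)
    p=cv2.undistortPoints(np.stack([u,v],-1).reshape(-1,1,2).astype(float),c["camera_matrix"],np.array([c["k1"],0,0,0,0.]))[:,0]
    z=d[y0:y1,x0:x1].reshape(-1);P=np.c_[p*z[:,None],z][z>0]
    return P@c["pose"][:3,:3].T+c["pose"][:3,3]
def circ(q):
    A=np.c_[2*q,np.ones(len(q))];s=np.linalg.lstsq(A,(q**2).sum(1),rcond=None)[0];return s[:2],np.sqrt(s[2]+s[:2]@s[:2])
for cam,bm,bs in(("top",(390,245,465,330),(240,260,300,320)),("side",(290,310,385,400),(245,210,290,265))):
    P=cloud(cam,bm);q=P[(P[:,2]>.136)&(P[:,2]<.155)]
    print(cam,"ring",len(q),q.mean(0),(q.min(0)+q.max(0))/2,np.ptp(q,0),circ(q[:,:2]))
    P=cloud(cam,bs);q=P[(P[:,2]>.127)&(P[:,2]<.15)]
    print(cam,"stopper",len(q),q.mean(0) if len(q) else 0,np.ptp(q,0) if len(q) else 0)
    h=np.histogram(P[:,2],bins=np.arange(-.01,.2,.01));print(h[0])
E
```

```text
top ring 205 [ 0.5171 -0.2656  0.1416] [ 0.5167 -0.2656  0.1426] [0.0607 0.0653 0.0131] (array([ 0.5163, -0.2653]), np.float64(0.029184396711408944))
top stopper 115 [0.5045 0.1545 0.1325] [0.0303 0.0281 0.0117]
[ 905 1195  929   41   13   28  105  150   56    1    0   14   11   29
   95    0    0    0    0    0]
side ring 287 [ 0.5137 -0.2685  0.1409] [ 0.5145 -0.2671  0.141 ] [0.0645 0.0666 0.0096] (array([ 0.5143, -0.2677]), np.float64(0.02961462965019926))
side stopper 83 [0.5033 0.1536 0.1319] [0.0308 0.0326 0.009 ]
[383 454 568 131  69 101 118 149 109  63  59 130  44  20  71   0   0   0
   0   0]
```

```bash
cat >> h.py <<'E'
from scipy.spatial.transform import Rotation as Rn
np.set_printoptions(precision=4,suppress=True)
YAW=.168; N=np.array([.5045,.1548])
ex=np.array([np.cos(YAW),np.sin(YAW)]); ey=np.array([-np.sin(YAW),np.cos(YAW)])
def jig(x,y,z): return np.r_[N+ex*x+ey*y,z]
def Rt(sign=1):
    y=np.array([0,0,-1.]);z=np.r_[sign*ex,0];return np.c_[np.cross(y,z),y,z]
def go(P=None,sign=1,s=None):
    s=s or robot.state();R=Rn.from_quat(s["orientation"]).as_matrix()
    t=R.T@(np.asarray(P)-s["tool_pos"]) if P is not None else None
    r=Rn.from_matrix(R.T@Rt(sign)).as_rotvec()
    print("t",s["time"],"pos",s["tool_pos"],"F",s["contact_force"],"w",s["width"]);print("shift",t,"turn",r)
E
python3 - <<'E'
from h import *
s=robot.state();print(Rn.from_quat(s["orientation"]).as_matrix())
B=jig(0,201.2e-3,.1552);print(B)
for sg in(1,-1):go(B+[0,0,.06],sg)
E
```

```text
[[ 0.9428 -0.0006  0.3333]
 [-0.3333 -0.001   0.9428]
 [-0.0002 -1.     -0.0011]]
[0.4709 0.3532 0.1552]
t 0.1 pos [0.1749 0.4948 0.2308] F [ 0.1131 -0.0785 -0.7196] w 0.08542773523836138
shift [ 0.3263  0.0156 -0.0349] turn [0.0011 1.063  0.0004]
t 0.1 pos [0.1749 0.4948 0.2308] F [ 0.1131 -0.0785 -0.7196] w 0.08542773523836138
shift [ 0.3263  0.0156 -0.0349] turn [ 0.0004 -2.0785 -0.0013]
```

Emit:
play_rows(deltas=[0,0,0,0,0.106,0,1,0,0,0,0,0.106,0,1,0,0,0,0,0.106,0,1,0,0,0,0,0.106,0,1,0,0,0,0,0.106,0,1,0,0,0,0,0.106,0,1,0,0,0,0,0.106,0,1,0,0,0,0,0.106,0,1,0,0,0,0,0.106,0,1,0,0,0,0,0.106,0,1,0,0,0,0,0,0,1], newtons=30)

```text
time: 1.02
tool_pos: [0.1738, 0.4932, 0.2269]
orientation: [0.532, -0.469, 0.47, -0.525]
contact_force: [0.8, -0.5, -0.2]
width: 0.0853
```

```bash
python3 -c "
from h import *
go(jig(0,.2012,.1552)+[0,0,.06]);print(robot.state()['qpos'])"
```

```text
t 1.0167 pos [0.1738 0.4932 0.2269] F [ 0.7836 -0.4997 -0.2497] w 0.0853226590409862
shift [0.1742 0.0113 0.2784] turn [ 0.0066 -0.0491  0.0077]
[1.0076 0.3173 1.5035 0.     1.331  0.8887]
```

Emit:
play_rows(deltas=[0.019,-0.001,0.031,0.001,-0.006,0.001,1,0.019,-0.001,0.031,0.001,-0.006,0.001,1,0.019,-0.001,0.031,0.001,-0.006,0.001,1,0.019,-0.001,0.031,0.001,-0.006,0.001,1,0.019,-0.001,0.031,0.001,-0.006,0.001,1,0.019,-0.001,0.031,0.001,-0.006,0.001,1,0.019,-0.001,0.031,0.001,-0.006,0.001,1,0.019,-0.001,0.031,0.001,-0.006,0.001,1,0.01,-0.001,0.015,0,0,0,1,0,0,0,0,0,0,1])

```text
time: 1.85
tool_pos: [0.4697, 0.3677, 0.2328]
orientation: [0.551, -0.445, 0.444, -0.549]
contact_force: [0.1, -0.1, -0.7]
width: 0.0852
```

```bash
python3 -c "
from h import *
go(jig(0,.2012,.1552)+[0,0,.03])
p,d=robot.capture('top');cv2.imwrite('pics/top1.png',cv2.resize(p[220:345,150:310],None,fx=5,fy=5))
p,d=robot.capture('side');cv2.imwrite('pics/side1.png',cv2.resize(p[110:275,185:345],None,fx=4,fy=3.6))
"
```

```text
t 1.85 pos [0.4697 0.3677 0.2328] F [ 0.0829 -0.1239 -0.6764] w 0.0852335891573292
shift [ 0.0144  0.0476 -0.0018] turn [0.0029 0.0428 0.0013]
```

View pics/side1.png

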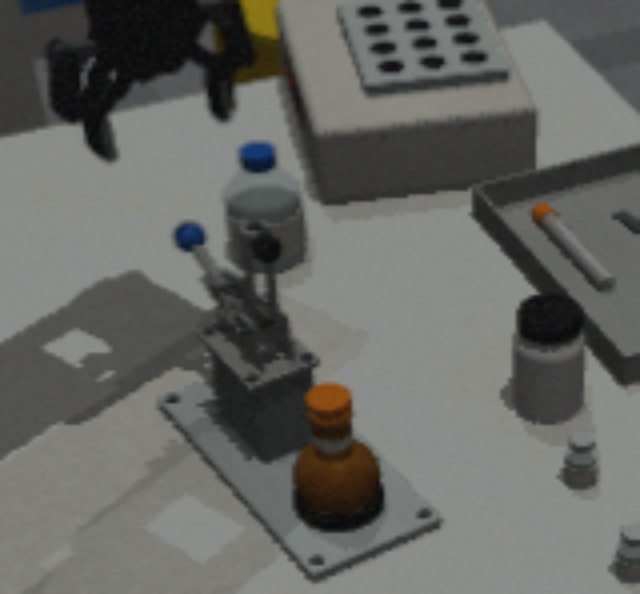

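Emit:
play_rows(deltas=[0.007,0.01,-0.001,0.001,0.02,0,1,0.007,0.02,-0.001,0.001,0.02,0,1,0,0.02,0,0,0,0,1,0,0,0,0,0,0,1])

```text
time: 2.28
tool_pos: [0.4628, 0.3579, 0.1823]
orientation: [0.543, -0.453, 0.452, -0.543]
contact_force: [-0.4, 0.6, 0.0]
width: 0.0854
```

```bash
python3 -c "
from h import *
go(jig(0,.2012,.1362))
p,d=robot.capture('top');cv2.imwrite('pics/top2.png',cv2.resize(p[220:345,150:310],None,fx=5,fy=5))
p,d=robot.capture('side');cv2.imwrite('pics/side2.png',cv2.resize(p[110:275,185:345],None,fx=4,fy=3.6))
"
```

```text
t 2.2833 pos [0.4628 0.3579 0.1823] F [-0.4022  0.5828  0.0227] w 0.08538789535945097
shift [0.0062 0.0461 0.0071] turn [ 0.0011  0.0138 -0.0006]
```

View pics/side2.png

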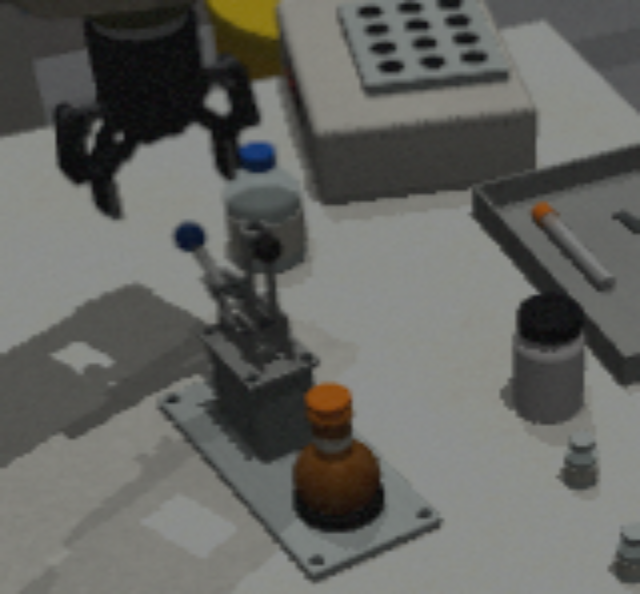

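View pics/top2.png

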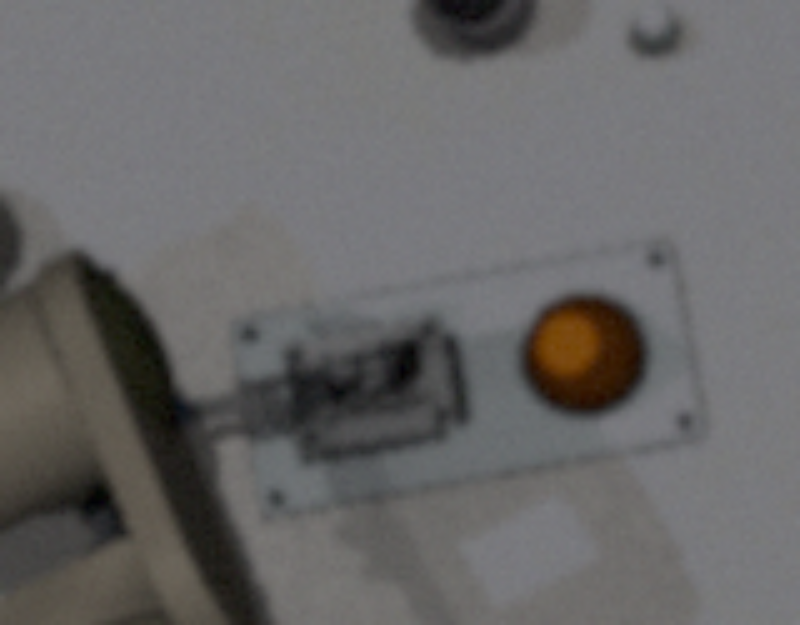

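Emit:
play_rows(deltas=[0.004,0.015,0.004,0.001,0.01,0,1,0.003,0.015,0.003,0,0,0,1,0,0.01,0,0,0,0,1,0,0,0,0,0,0,1])

```text
time: 2.72
tool_pos: [0.4729, 0.3566, 0.1514]
orientation: [-0.537, 0.452, -0.456, 0.548]
contact_force: [-0.0, 1.0, 0.1]
width: 0.0854
```

```bash
python3 -c "
from h import *
go(jig(0,.2012,.1362))
p,d=robot.capture('side');cv2.imwrite('pics/side3.png',cv2.resize(p[110:235,185:305],None,fx=5,fy=4.8))
"
```

```text
t 2.7167 pos [0.4729 0.3566 0.1514] F [-0.0463  0.9696  0.0998] w 0.0854059325257652
shift [ 0.0031  0.0151 -0.0028] turn [-0.0148  0.0098 -0.0052]
```

View pics/side3.png

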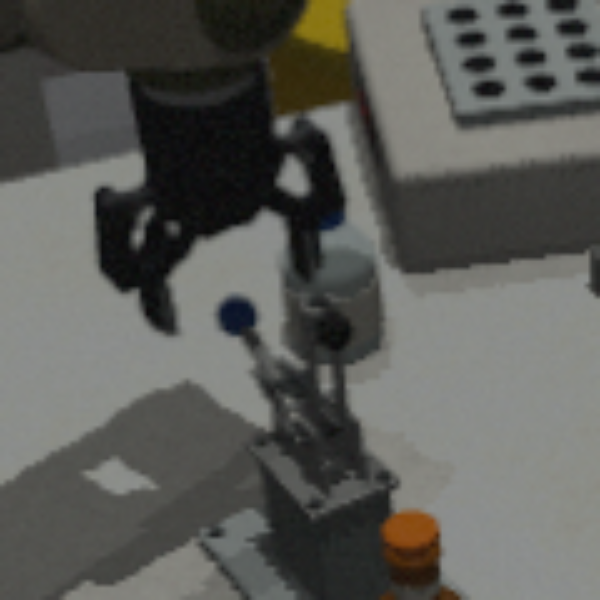

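Emit:
play_rows(deltas=[0.003,0.01,-0.003,-0.01,0.008,-0.004,1,0,0.006,0,0,0,0,1,0,0,0,0,0,0,0,0,0,0,0,0,0,-1,0,0,0,0,0,0,-1,0,0,0,0,0,0,-1,0,0,0,0,0,0,-1,0,0,0,0,0,0,-1,0,0,0,0,0,0,-1], newtons=30)

```text
time: 3.52
tool_pos: [0.4716, 0.3546, 0.1391]
orientation: [-0.537, 0.454, -0.457, 0.545]
contact_force: [-1.1, 0.0, -1.6]
width: 0.0226
```

```bash
python3 -c "
from h import *
go(jig(0,.2012,.1362))
"
```

```text
t 3.5167 pos [0.4716 0.3546 0.1391] F [-1.1006  0.034  -1.5886] w 0.02257639260090845
shift [ 0.0013  0.0029 -0.0011] turn [-0.0115  0.0027 -0.003 ]
```

```bash
python3 -c "
import numpy as np
a=np.radians(np.linspace(67,-12,25));x=-np.diff(85*np.sin(a));y=-np.diff(85*np.cos(a))
for r in zip(np.degrees(a[1:]),x,y):print('%.1f %.1f %.1f'%r)"
```

```text
63.7 2.0 -4.4
60.4 2.3 -4.3
57.1 2.5 -4.2
53.8 2.8 -4.0
50.5 3.0 -3.9
47.2 3.2 -3.7
44.0 3.4 -3.5
40.7 3.6 -3.3
37.4 3.8 -3.1
34.1 4.0 -2.9
30.8 4.1 -2.6
27.5 4.3 -2.4
24.2 4.4 -2.1
20.9 4.5 -1.9
17.6 4.6 -1.6
14.3 4.7 -1.3
11.0 4.8 -1.1
7.8 4.8 -0.8
4.5 4.9 -0.5
1.2 4.9 -0.2
-2.1 4.9 0.0
-5.4 4.9 0.3
-8.7 4.8 0.6
-12.0 4.8 0.9
```

Emit:
play_rows(deltas=[0.002,-0.0044,0,0,0,0,-1,0.0023,-0.0043,0,0,0,0,-1,0.0025,-0.0042,0,0,0,0,-1,0.0028,-0.004,0,0,0,0,-1,0.003,-0.0039,0,0,0,0,-1,0.0032,-0.0037,0,0,0,0,-1])

```text
time: 4.02
tool_pos: [0.4744, 0.3381, 0.1642]
orientation: [-0.537, 0.454, -0.457, 0.545]
contact_force: [1.8, -0.1, -3.1]
width: 0.0228
```

```bash
cat >> h.py <<'E'
def arc(off=-.019):
    s=robot.state();p=s["tool_pos"];d=p[:2]-N;y=d@ey-.123;x=d@ex;z=p[2]-off-.122
    R=Rn.from_quat(s["orientation"]).as_matrix()
    print("t",s["time"],"jig x",x,"lean deg",np.degrees(np.arctan2(y,z)),"r",np.hypot(y,z),"F",s["contact_force"],"w",s["width"]," turn",Rn.from_matrix(R.T@Rt()).as_rotvec())
E
python3 -c "
from h import *
arc()"
```

```text
t 4.0167 jig x 0.0009548075651171966 lean deg 45.70345895643809 r 0.08761813439890768 F [ 1.8219 -0.0838 -3.0582] w 0.022794077480819002  turn [-0.0112  0.0026 -0.0037]
```

Emit:
play_rows(deltas=[0.0034,-0.0034,0,0,0,0,-1,0.0036,-0.0032,0,0,0,0,-1,0.0038,-0.003,0,0,0,0,-1,0.004,-0.0028,0,0,0,0,-1,0.0041,-0.0026,0,0,0,0,-1,0.0043,-0.0024,0,0,0,0,-1,0.0044,-0.0021,0,0,0,0,-1,0.0045,-0.0019,0,0,0,0,-1])

```text
time: 4.68
tool_pos: [0.4803, 0.3027, 0.188]
orientation: [-0.537, 0.454, -0.457, 0.545]
contact_force: [3.6, 0.4, -3.7]
width: 0.0227
```

```bash
python3 -c "
from h import *
arc()
p,d=robot.capture('side');cv2.imwrite('pics/side4.png',cv2.resize(p[110:260,185:305],None,fx=5,fy=4))
"
```

```text
t 4.6833 jig x 0.0008967562620936842 lean deg 17.538544259060274 r 0.08917079798089281 F [ 3.5674  0.3725 -3.6505] w 0.02273789821966389  turn [-0.0119  0.0021 -0.004 ]
```

View pics/side4.png

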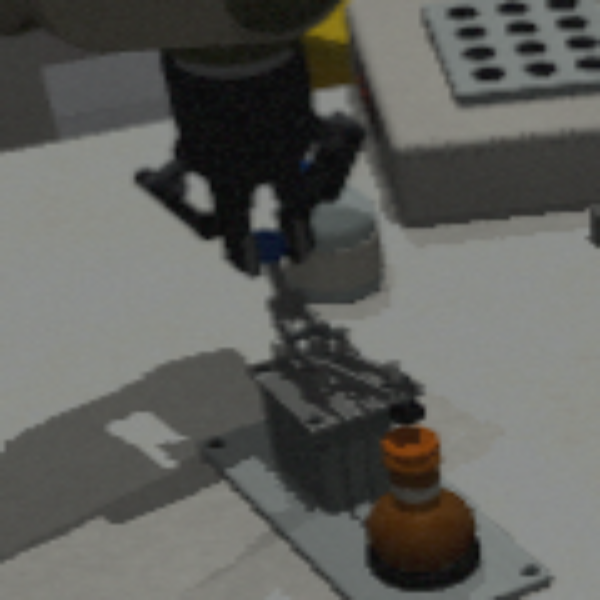

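Emit:
play_rows(deltas=[0.0046,-0.0012,0,0,0,0,-1,0.0047,-0.0009,0,0,0,0,-1,0.0048,-0.0006,0,0,0,0,-1,0.0049,-0.0004,0,0,0,0,-1,0.0049,-0.0001,0,0,0,0,-1,0.0049,0.0002,0,0,0,0,-1,0.0049,0.0004,0,0,0,0,-1])

```text
time: 5.32
tool_pos: [0.4864, 0.2674, 0.1924]
orientation: [-0.535, 0.454, -0.457, 0.546]
contact_force: [2.4, 3.1, -1.3]
width: 0.0221
```

```bash
python3 -c "
from h import *
arc()
"
```

```text
t 5.3167 jig x 0.0010010281745426633 lean deg -5.713200978455139 r 0.08980582383589622 F [ 2.3745  3.0775 -1.2906] w 0.022053231550381622  turn [-0.0139  0.0027 -0.0072]
```

Emit:
play_rows(deltas=[0.0045,0.0008,0,0,0,0,-1,0.0045,0.001,0,0,0,0,-1,0.0045,0.0011,0,0,0,0,-1,0.004,0.001,0,0,0,0,-1,0.004,0.001,0,0,0,0,-1])

```text
time: 5.73
tool_pos: [0.4904, 0.2426, 0.1876]
orientation: [-0.536, 0.454, -0.457, 0.545]
contact_force: [0.3, 0.6, 0.2]
width: -0.0002
```

```bash
python3 -c "
from h import *
arc()
p,d=robot.capture('side');cv2.imwrite('pics/side5.png',cv2.resize(p[130:270,205:305],None,fx=6,fy=4.2))
"
```

```text
t 5.7333 jig x 0.0007717172748708886 lean deg -21.916538997651518 r 0.0912388742658209 F [0.3165 0.5953 0.1581] w -0.00017238302357442317  turn [-0.0133  0.0029 -0.0046]
```

View pics/side5.png

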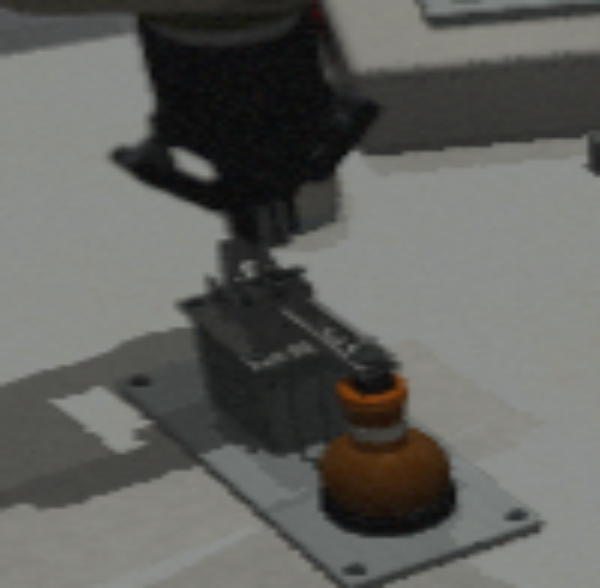

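Emit:
play_rows(deltas=[0,-0.02,0,0.01,0,0,-1,0,-0.03,0,0,0,0,1,0,-0.03,-0.02,0,0,0,1,0,-0.02,-0.04,0,0,0,1,0,0,-0.04,0,0,0,1,0,0,0,0,0,0,1])

```text
time: 6.28
tool_pos: [0.3872, 0.2217, 0.2845]
orientation: [-0.537, 0.454, -0.458, 0.544]
contact_force: [-0.5, 0.1, 0.1]
width: 0.0605
```

```bash
python3 -c "
from h import *
arc()
p,d=robot.capture('side');cv2.imwrite('pics/side6.png',cv2.resize(p[110:270,185:325],None,fx=5,fy=3.7))
p,d=robot.capture('top');cv2.imwrite('pics/top6.png',cv2.resize(p[245:345,165:305],None,fx=5.6,fy=5.6,interpolation=cv2.INTER_CUBIC))
"
```

```text
t 6.2833 jig x -0.10446567878200885 lean deg -11.657756116258158 r 0.18530357049651663 F [-0.5214  0.1077  0.0897] w 0.060508338329653674  turn [-0.0117 -0.0001 -0.002 ]
```

View pics/side6.png

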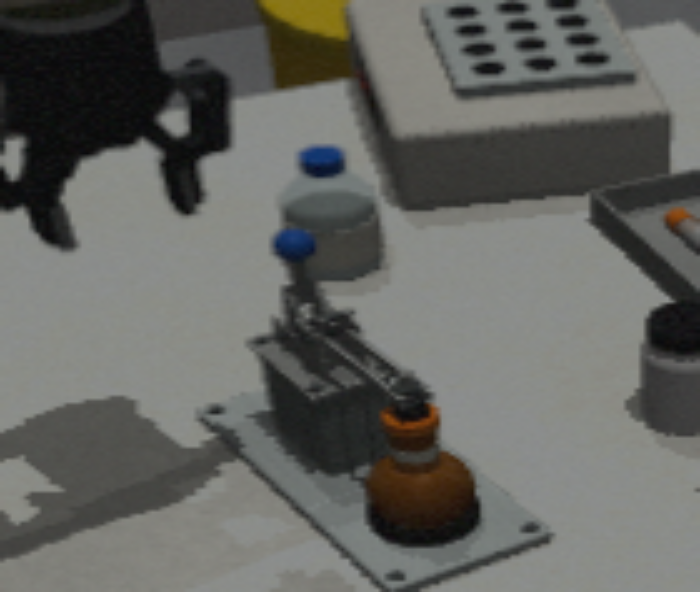

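View pics/top6.png

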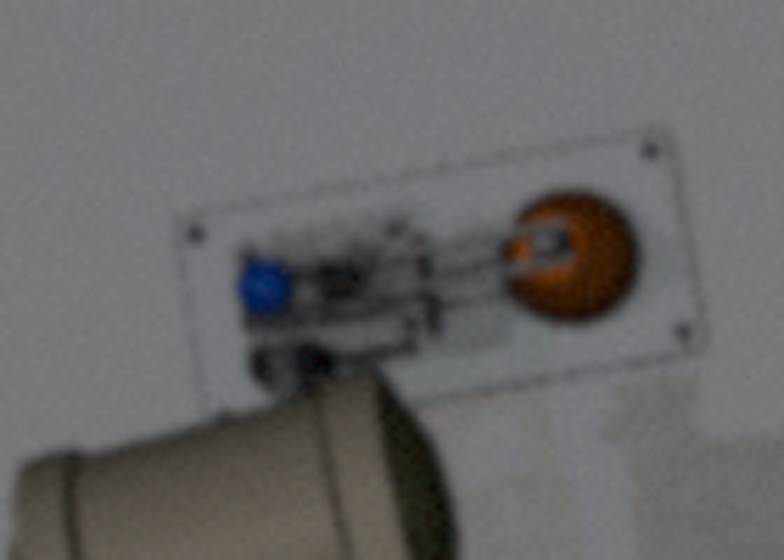

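```bash
python3 -c "
from h import *
t=px(266,289,5.6,165,245); s=px(294,244*5/3.7,5,185,110)
s=((294+.5)/5-.5+185,(244+.5)/3.7-.5+110)
p,e=tri(('top',*t),('side',*s));print(p,e,(p[:2]-N)@ey,(p[:2]-N)@ex)
for z in (.200,.205,.207):
  for c,q in (('top',t),('side',s)):
    a=atz(c,*q,z);print(c,z,(a[:2]-N)@ey,(a[:2]-N)@ex)
import math
for d in(5,0,-2.4,-4,-8,-12):
  w=jig(0,.123+.085*math.sin(math.radians(d)),.122+.085*math.cos(math.radians(d)));print(d,proj('top',w),proj('side',w))
print(t,s)
"
```

```text
[0.4844 0.27   0.2096] 6.771023505449865e-05 0.11695474490604213 -0.000530669689015922
top 0.2 0.11859880417923774 0.00012638283677149983
side 0.2 0.12856013137801217 0.0045648847472440175
top 0.205 0.11774919535980441 -0.00023215322331267477
side 0.205 0.12250559398047037 0.0019257979037089268
top 0.207 0.11740935183203106 -0.00037556764734637815
side 0.207 0.12008377902145359 0.0008701631662949454
5 [206.7451 297.03  ] [241.3907 173.9039]
0 [209.7652 296.4644] [242.6284 175.1571]
-2.4 [211.2343 296.1963] [243.2351 175.8285]
-4 [212.2186 296.0192] [243.6432 176.3005]
-8 [214.69   295.5833] [244.6738 177.5633]
-12 [217.1652 295.1591] [245.7147 178.9393]
(212.08928571428572, 296.19642857142856) (243.4, 175.5810810810811)
```

```bash
python3 -c "
from h import *
go(jig(0,.1185,.25))
"
```

```text
t 6.3833 pos [0.3919 0.2222 0.2851] F [-0.0093  0.3302 -0.5479] w 0.0743285887235751
shift [-0.0332  0.0368  0.0991] turn [-0.0157 -0.0012 -0.0021]
```

Emit:
play_rows(deltas=[-0.011,0,0.033,-0.005,0,0,1,-0.011,0.01,0.033,-0.005,0,0,1,-0.011,0.01,0.033,-0.005,0,0,1,0,0.015,0,0,0,0,1,0,0,0,0,0,0,1])

```text
time: 6.8
tool_pos: [0.4918, 0.2731, 0.2466]
orientation: [0.54, -0.458, 0.457, -0.539]
contact_force: [1.1, 1.1, -0.9]
width: 0.0854
```

```bash
python3 -c "
from h import *
go(jig(0,.1185,.185))
"
```

```text
t 6.8 pos [0.4918 0.2731 0.2466] F [ 1.0598  1.1102 -0.8863] w 0.08541725134807363
shift [ 0.0004  0.0616 -0.0072] turn [ 0.0013 -0.003  -0.0009]
```

Emit:
play_rows(deltas=[0,0.015,-0.003,0,0,0,1,0,0.015,-0.003,0,0,0,1,0,0.015,-0.001,0,0,0,1,0,0.012,0,0,0,0,1,0,0,0,0,0,0,1,0,0,0,0,0,0,1])

```text
time: 7.3
tool_pos: [0.488, 0.2712, 0.1869]
orientation: [0.54, -0.458, 0.457, -0.538]
contact_force: [0.1, -0.1, 0.4]
width: 0.0855
```

```bash
python3 -c "
from h import *
go(jig(0,.1185,.185))
p,d=robot.capture('side');cv2.imwrite('pics/side7.png',cv2.resize(p[130:250,195:295],None,fx=6,fy=5))
"
```

```text
t 7.3 pos [0.488  0.2712 0.1869] F [ 0.0582 -0.0974  0.3792] w 0.0854742669558907
shift [-0.001   0.0019 -0.0032] turn [ 0.0032 -0.0049  0.0001]
```

View pics/side7.png

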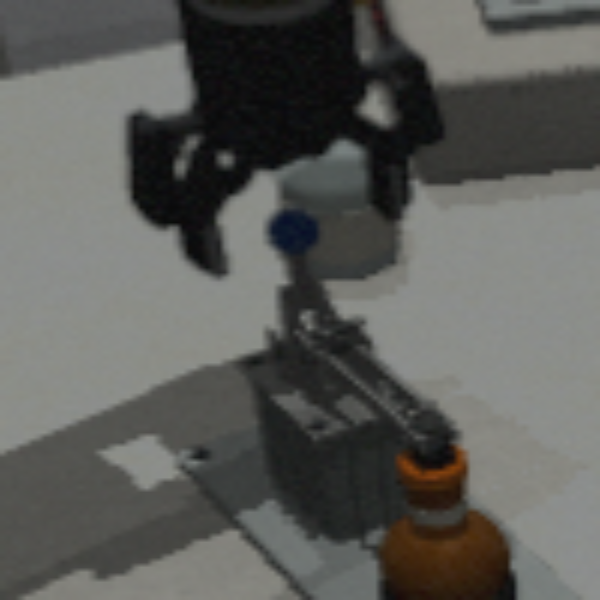

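Close here, with a firmer grip.

Emit:
play_rows(deltas=[-0.001,0.003,-0.003,0,0,0,1,0,0,0,0,0,0,-1,0,0,0,0,0,0,-1,0,0,0,0,0,0,-1,0,0,0,0,0,0,-1,0,0,0,0,0,0,-1,0,0,0,0,0,0,-1,0,0,0,0,0,0,-1,0,0,0,0,0,0,-1], newtons=60)

```text
time: 8.1
tool_pos: [0.4855, 0.2719, 0.1877]
orientation: [-0.539, 0.457, -0.458, 0.54]
contact_force: [-0.8, -0.4, 0.4]
width: 0.0221
```

```bash
python3 -c "
from h import *
go(jig(0,.1185,.185));arc(-.022)
"
```

```text
t 8.1 pos [0.4855 0.2719 0.1877] F [-0.846  -0.3819  0.3707] w 0.02210266774464699
shift [ 0.0002  0.0027 -0.0009] turn [-0.0016 -0.0048 -0.0005]
t 8.1 jig x 0.0008715464697274241 lean deg -2.826244771883612 r 0.08777561515509343 F [-0.846  -0.3819  0.3707] w 0.02210266774464699  turn [-0.0016 -0.0048 -0.0005]
```

Emit:
play_rows(deltas=[0,0,0,0,0,0,0,0,0,0,0,0,0,0,0,0.006,0,0,0,0,0,0,0,0,0,0,0,0,0,0,0,0,0,0,-1,0,0,0,0,0,0,-1,0,0,0,0,0,0,-1,0,0,0,0,0,0,-1], newtons=60)

```text
time: 8.77
tool_pos: [0.4855, 0.2719, 0.1809]
orientation: [-0.539, 0.457, -0.458, 0.539]
contact_force: [0.6, 0.2, 0.5]
width: 0.0222
```

```bash
python3 -c "
from h import *
go(jig(0,.1185,.185));arc(-.022)
"
```

```text
t 8.7667 pos [0.4855 0.2719 0.1809] F [0.6058 0.205  0.5138] w 0.02216073096937417
shift [ 0.0002 -0.0041 -0.0008] turn [-0.0011 -0.0048 -0.0004]
t 8.7667 jig x 0.0008313256098601675 lean deg -3.078313227411183 r 0.08103987628570106 F [0.6058 0.205  0.5138] w 0.02216073096937417  turn [-0.0011 -0.0048 -0.0004]
```

Emit:
play_rows(deltas=[0,0,0,0,0,0,0,0,0,0,0,0,0,0,-0.003,-0.002,0,0,0,0,0,0,0,0,0,0,0,0,0,0,0,0,0,0,-1,0,0,0,0,0,0,-1,0,0,0,0,0,0,-1,0,0,0,0,0,0,-1], newtons=60)

```text
time: 9.43
tool_pos: [0.4849, 0.2753, 0.1836]
orientation: [-0.539, 0.457, -0.458, 0.54]
contact_force: [0.4, -0.1, -0.1]
width: 0.022
```

```bash
python3 -c "
from h import *
go(jig(0,.1185,.185));arc(-.022)
"
```

```text
t 9.4333 pos [0.4849 0.2753 0.1836] F [ 0.3804 -0.1158 -0.1155] w 0.021998715426269244
shift [ 0.0036 -0.0014 -0.0008] turn [-0.0014 -0.0046 -0.0005]
t 9.4333 jig x 0.0008458723839027001 lean deg -0.5980835901699719 r 0.08359207097588399 F [ 0.3804 -0.1158 -0.1155] w 0.021998715426269244  turn [-0.0014 -0.0046 -0.0005]
```

Emit:
play_rows(deltas=[0.003,0,0,0,0,0,-1,0.003,0,0,0,0,0,-1,0.003,0.0002,0,0,0,0,-1,0.003,0.0004,0,0,0,0,-1,0.003,0.0005,0,0,0,0,-1], newtons=90)

```text
time: 9.85
tool_pos: [0.4872, 0.2625, 0.182]
orientation: [-0.537, 0.459, -0.456, 0.542]
contact_force: [-5.4, 24.3, 5.2]
width: 0.0212
```

```bash
python3 -c "
from h import *
arc(-.022)
"
```

```text
t 9.85 jig x 0.0009257653861581466 lean deg -9.606602765689937 r 0.08318276668675403 F [-5.3982 24.262   5.2182] w 0.021155936471765713  turn [-0.0025 -0.0045 -0.0082]
```

Emit:
play_rows(deltas=[0.001,0,0,0,0,0,-1,0.001,0,0,0,0,0,-1])

```text
time: 10.02
tool_pos: [0.4871, 0.2628, 0.1822]
orientation: [-0.535, 0.461, -0.454, 0.544]
contact_force: [-0.1, 10.2, -3.5]
width: 0.0212
```

```bash
python3 -c "
from h import *
arc(-.022)
p,d=robot.capture('side');cv2.imwrite('pics/side8.png',cv2.resize(p[130:250,195:295],None,fx=6,fy=5))
"
```

```text
t 10.0167 jig x 0.0009074375695614554 lean deg -9.393984785935293 r 0.08329629043437614 F [-0.1183 10.2392 -3.5426] w 0.021187946314607797  turn [-0.0038 -0.0044 -0.015 ]
```

View pics/side8.png

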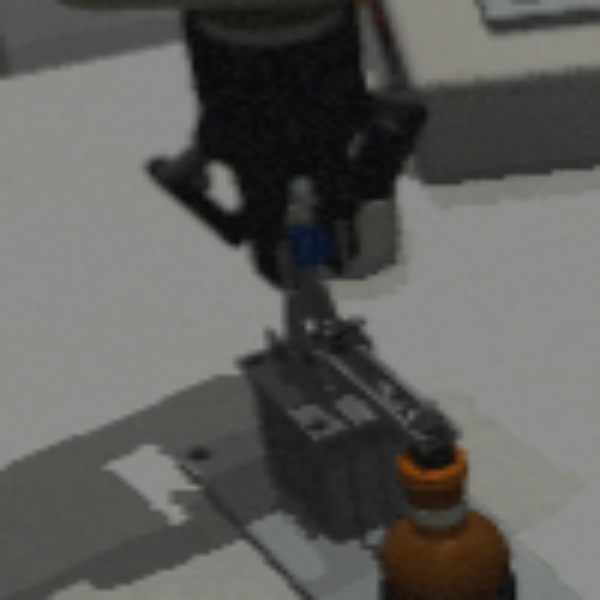

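Emit:
play_rows(deltas=[-0.0048,-0.0009,0,0,0,0.005,-1,-0.0048,-0.0006,0,0,0,0.005,-1,-0.0049,-0.0004,0,0,0,0.005,-1,-0.0049,0,0,0,0,0,-1,-0.0049,0.0002,0,0,0,0,-1,-0.0049,0.0005,0,0,0,0,-1,-0.0048,0.0007,0,0,0,0,-1], newtons=80)

```text
time: 10.65
tool_pos: [0.4823, 0.2926, 0.1836]
orientation: [-0.533, 0.464, -0.453, 0.543]
contact_force: [-5.0, 6.7, 28.8]
width: 0.018
```

```bash
python3 -c "
from h import *
arc(-.022)
"
```

```text
t 10.65 jig x 0.0011865003408396465 lean deg 11.218042731721745 r 0.08523788578112225 F [-4.9827  6.6786 28.7763] w 0.018029290943587805  turn [-0.0018 -0.0082 -0.0202]
```

```bash
python3 -c "
from h import *
p,d=robot.capture('side');cv2.imwrite('pics/side9.png',cv2.resize(p[130:250,195:295],None,fx=6,fy=5))
"
```

```text
(no output)
```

View pics/side9.png

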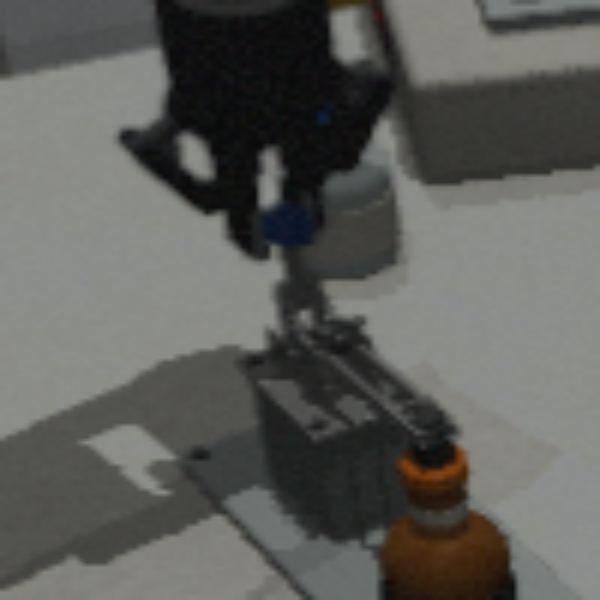

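Emit:
play_rows(deltas=[0,0,0,0,0,0,0,0,0,0,0,0,0,0.2,0,0,0,0,0,0.01,0.2,0,0,0,0,0,0,0.2], newtons=45)

```text
time: 11.03
tool_pos: [0.4819, 0.2945, 0.1839]
orientation: [-0.531, 0.466, -0.449, 0.547]
contact_force: [-0.5, 0.1, -0.2]
width: 0.0511
```

```bash
python3 -c "
from h import *
arc(-.022)
p,d=robot.capture('side');cv2.imwrite('pics/side10.png',cv2.resize(p[130:250,195:295],None,fx=6,fy=5))
p,d=robot.capture('top');cv2.imwrite('pics/top10.png',cv2.resize(p[245:345,165:305],None,fx=5.6,fy=5.6,interpolation=cv2.INTER_CUBIC))
"
```

```text
t 11.0333 jig x 0.0011325002093343691 lean deg 12.454619851025825 r 0.08596365465384384 F [-0.503   0.1313 -0.1732] w 0.051140406418829144  turn [-0.0028 -0.0055 -0.0328]
```

View pics/side10.png

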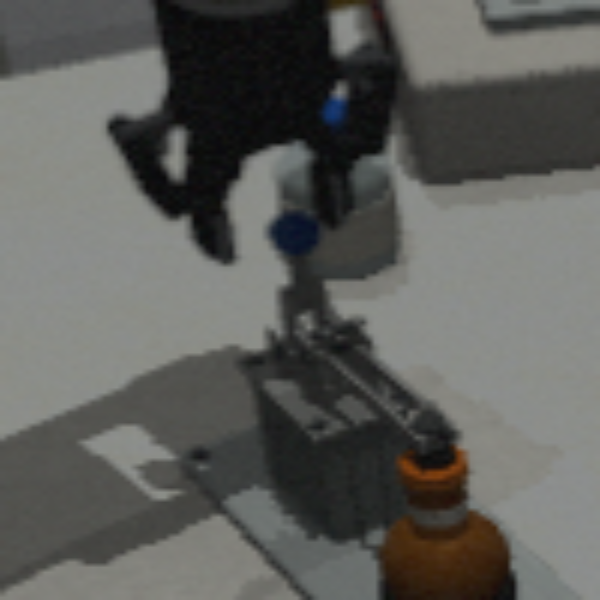

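View pics/top10.png

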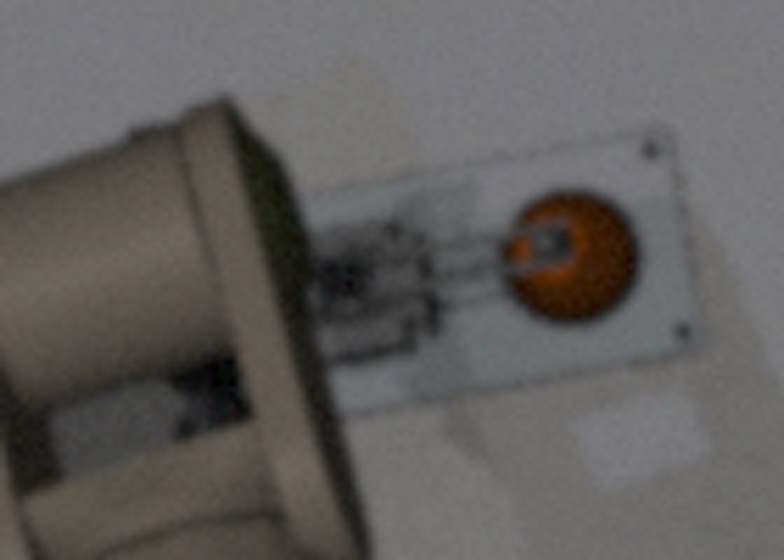

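Emit:
play_rows(deltas=[0.008,0,-0.001,-0.002,-0.002,-0.011,0.2,0.008,0,0,0,-0.002,-0.011,0.2,0.007,0,0,0,0,-0.01,0.2,0,0,0,0,0,0,0.2])

```text
time: 11.47
tool_pos: [0.485, 0.2689, 0.1833]
orientation: [0.541, -0.456, 0.458, -0.539]
contact_force: [0.4, 0.2, -0.3]
width: 0.0516
```

```bash
python3 -c "
from h import *
arc(-.022);go(jig(0,.117,.185))
"
```

```text
t 11.4667 jig x -0.00018466662928274 lean deg -4.961764279599904 r 0.08358994447971885 F [ 0.3714  0.1849 -0.2863] w 0.051641588344878905  turn [-0.0001 -0.0013  0.0037]
t 11.4667 pos [0.485  0.2689 0.1833] F [ 0.3714  0.1849 -0.2863] w 0.051641588344878905
shift [-0.0012 -0.0017  0.0002] turn [-0.0001 -0.0013  0.0037]
```

Well centred. Close and push to the stop.

Emit:
play_rows(deltas=[0,0,0,0,0,0,-1,0,0,0,0,0,0,-1,0,0,0,0,0,0,-1,0,0,0,0,0,0,-1,0.003,0.0003,0,0,0,0,-1,0.003,0.0004,0,0,0,0,-1,0.003,0.0006,0,0,0,0,-1,0.003,0.0006,0,0,0,0,-1,0.002,0,0,0,0,0,-1], newtons=60)

```text
time: 12.22
tool_pos: [0.488, 0.2574, 0.1821]
orientation: [-0.537, 0.457, -0.456, 0.542]
contact_force: [0.1, 23.0, -2.9]
width: 0.0221
```

```bash
python3 -c "
from h import *
arc(-.022)
"
```

```text
t 12.2167 jig x 0.0008520574035876254 lean deg -13.086824300153088 r 0.08430861720977656 F [ 0.0677 22.9746 -2.8703] w 0.022107706402163554  turn [-0.0046 -0.002  -0.0053]
```

Emit:
play_rows(deltas=[0,0,0,0,0,0,0.2,0,0,0,0,0,0,0.2,0,0,0,0,0,0,0.2,0,0,0,0,0,0,0.2])

```text
time: 12.55
tool_pos: [0.4874, 0.2562, 0.1815]
orientation: [-0.538, 0.457, -0.456, 0.541]
contact_force: [0.6, -0.5, -0.2]
width: 0.0511
```

```bash
python3 -c "
from h import *
arc(-.022)
p,d=robot.capture('side');cv2.imwrite('pics/side11.png',cv2.resize(p[130:250,195:295],None,fx=6,fy=5))
"
```

```text
t 12.55 jig x 6.345847866166922e-05 lean deg -13.925799700094167 r 0.08394738209685226 F [ 0.5655 -0.5076 -0.1983] w 0.051107349912907496  turn [-0.0022 -0.0018 -0.0039]
```

View pics/side11.png

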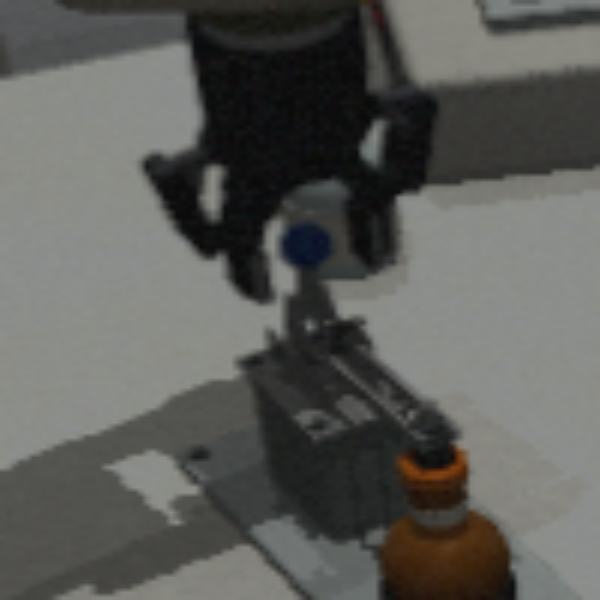

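Emit:
play_rows(deltas=[-0.003,-0.001,0,0,0,0,0.2,0,0,0,0,0,0,-1,0,0,0,0,0,0,-1,0,0,0,0,0,0,-1,0,0,0,0,0,0,-1,-0.003,-0.0006,0,0,0,0,-1,-0.003,-0.0005,0,0,0,0,-1,-0.003,-0.0004,0,0,0,0,-1,-0.003,-0.0002,0,0,0,0,-1], newtons=50)

```text
time: 13.35
tool_pos: [0.4858, 0.2702, 0.1845]
orientation: [-0.539, 0.456, -0.458, 0.54]
contact_force: [2.0, -3.6, 0.2]
width: 0.0224
```

```bash
python3 -c "
from h import *
arc(-.022)
p,d=robot.capture('side');cv2.imwrite('pics/side12.png',cv2.resize(p[130:250,195:295],None,fx=6,fy=5))
"
```

```text
t 13.35 jig x 0.0008932285728215164 lean deg -4.158331796014833 r 0.08467439909864068 F [ 2.0263 -3.6311  0.2259] w 0.022357435061116527  turn [-0.0033 -0.0029 -0.    ]
```

View pics/side12.png

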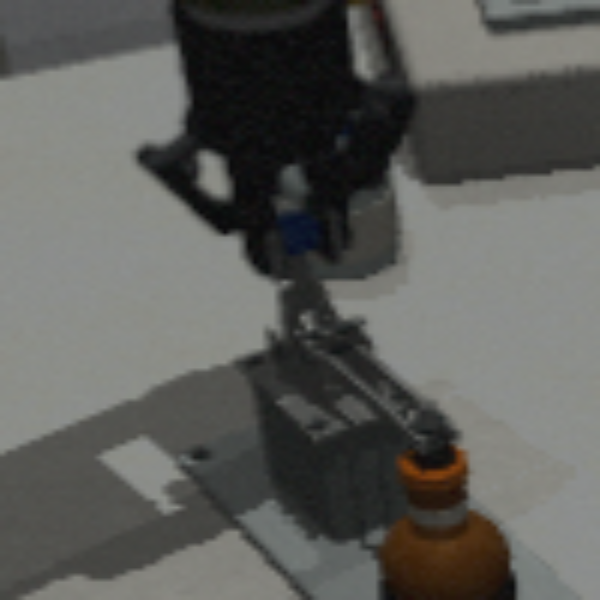

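Emit:
play_rows(deltas=[-0.004,-0.0002,0,0,0,0,-1,-0.004,0,0,0,0,0,-1,-0.004,0.0002,0,0,0,0,-1,-0.004,0.0004,0,0,0,0,-1,-0.004,0.0006,0,0,0,0,-1,-0.004,0.0008,0,0,0,0,-1])

```text
time: 13.9
tool_pos: [0.4815, 0.296, 0.1831]
orientation: [-0.539, 0.456, -0.458, 0.54]
contact_force: [1.5, -3.9, 0.2]
width: 0.0223
```

```bash
python3 -c "
from h import *
arc(-.022)
p,d=robot.capture('side');cv2.imwrite('pics/side13.png',cv2.resize(p[130:250,195:295],None,fx=6,fy=5))
"
```

```text
t 13.9 jig x 0.0009068674293303496 lean deg 13.578043859484298 r 0.08546473268350809 F [ 1.5175 -3.8877  0.2146] w 0.022348876095803324  turn [-0.0037 -0.0021  0.0014]
```

View pics/side13.png

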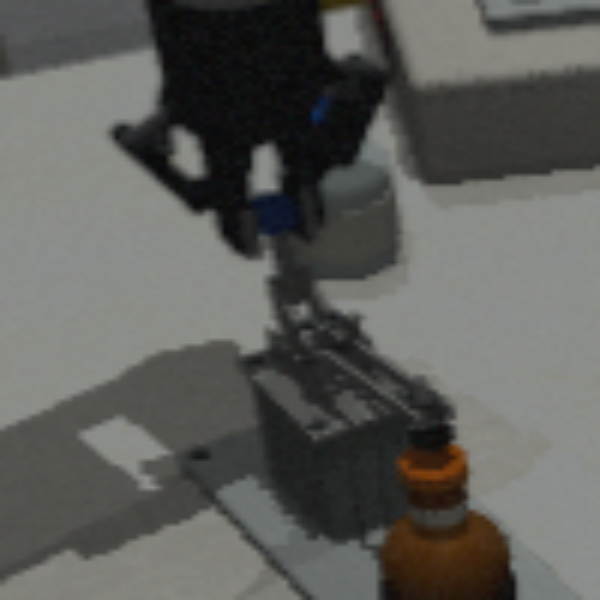

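Emit:
play_rows(deltas=[-0.0046,0.0014,0,0,0,0,-1,-0.0045,0.0017,0,0,0,0,-1,-0.0044,0.002,0,0,0,0,-1,-0.0043,0.0022,0,0,0,0,-1,-0.0041,0.0025,0,0,0,0,-1,-0.004,0.0028,0,0,0,0,-1,-0.0038,0.003,0,0,0,0,-1,-0.0036,0.0033,0,0,0,0,-1])

```text
time: 14.62
tool_pos: [0.4747, 0.3373, 0.1665]
orientation: [-0.535, 0.457, -0.456, 0.544]
contact_force: [-0.4, 0.7, -0.5]
width: -0.0
```

```bash
python3 -c "
from h import *
arc(-.022)
"
```

```text
t 14.6167 jig x 0.0011024201236794677 lean deg 42.96249643544711 r 0.09090601018883088 F [-0.3976  0.72   -0.4754] w -8.140310785094525e-06  turn [-0.0088 -0.0021 -0.0093]
```

Emit:
play_rows(deltas=[0,-0.02,0,0,0,0,0.2,0,-0.02,0,0,0,-0.008,0.2,0,0,0,0,0,0,0.2,0,0,0,0,0,0,0.2])

```text
time: 14.95
tool_pos: [0.4721, 0.3388, 0.2028]
orientation: [-0.54, 0.457, -0.456, 0.541]
contact_force: [0.9, -0.3, -1.4]
width: 0.0481
```

```bash
python3 -c "
from h import *
arc(-.022)
p,d=robot.capture('side');cv2.imwrite('pics/side14.png',cv2.resize(p[130:250,195:295],None,fx=6,fy=5))
import math
for a in (10,20,30,35,40,45,50,60,67):
  w=jig(0,.123+.085*math.sin(math.radians(a)),.122+.085*math.cos(math.radians(a)));q=proj('side',w);print(a,q,(q[0]-195)*6+2.5,(q[1]-130)*5+2)
"
```

```text
t 14.95 jig x -0.0011833728494875199 lean deg 31.82144063891366 r 0.1210310979998275 F [ 0.9218 -0.3182 -1.3974] w 0.04814635887065061  turn [-0.0007 -0.0006 -0.0013]
10 [240.1966 172.8543] 273.679332641288 216.27144728108914
20 [237.9769 171.3898] 260.3612305197591 208.9489100537723
30 [236.0372 170.7906] 248.72308077740604 205.95321840292297
35 [235.1899 170.8153] 243.63956063580304 206.0762925890715
40 [234.432  171.0521] 239.0921966420641 207.26052356208197
45 [233.7681 171.4962] 235.10862066598781 209.48076982669147
50 [233.2019 172.1409] 231.7111300819911 212.70427500076477
60 [232.3729 173.9993] 226.7375853212841 221.99632297319096
67 [232.0388 175.7173] 224.73276299768213 230.5867064207737
```

View pics/side14.png

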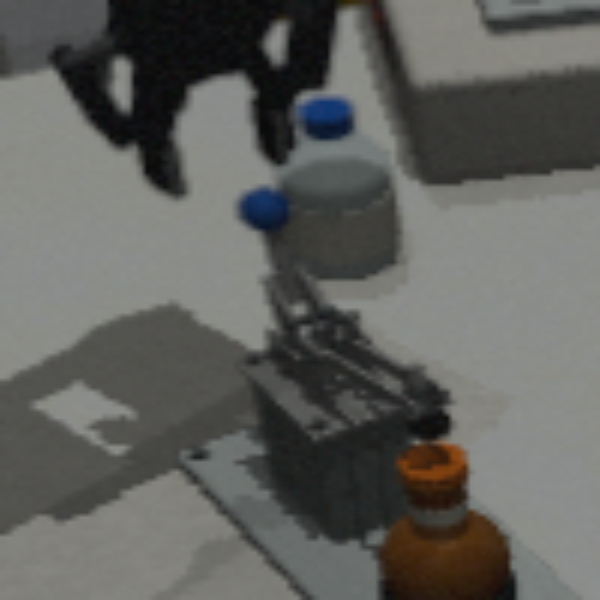

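Emit:
play_rows(deltas=[0,-0.025,0,0,0,0,-1,0.02,-0.015,0.001,0,0,0,-1,0.03,0,0,0,0,0,-1,0.02,0,0,0,0,0,-1,0,0,0,0,0,0,-1], newtons=30)

```text
time: 15.42
tool_pos: [0.4834, 0.2682, 0.2376]
orientation: [0.543, -0.458, 0.454, -0.539]
contact_force: [-0.1, -0.1, 0.4]
width: -0.0002
```

```bash
python3 -c "
from h import *
go(jig(0,.116,.195))
"
```

```text
t 15.4167 pos [0.4834 0.2682 0.2376] F [-0.1253 -0.097   0.3705] w -0.00018277142881181516
shift [-0.0006  0.0426  0.0022] turn [ 0.0083  0.0021 -0.0007]
```

Emit:
play_rows(deltas=[0,0.015,0.001,0.004,0.001,0,-1,0,0.015,0.001,0.004,0.001,0,-1,0,0.012,0,0,0,0,-1,0,0,0,0,0,0,-1])

```text
time: 15.75
tool_pos: [0.4845, 0.2687, 0.1906]
orientation: [0.54, -0.458, 0.456, -0.539]
contact_force: [-0.7, 0.5, -0.2]
width: -0.0001
```

```bash
python3 -c "
from h import *
go(jig(0,.1405,.1876))
p,d=robot.capture('side');cv2.imwrite('pics/side15.png',cv2.resize(p[130:250,195:295],None,fx=6,fy=5))
"
```

```text
t 15.75 pos [0.4845 0.2687 0.1906] F [-0.6848  0.5202 -0.1944] w -7.006905940052405e-05
shift [-0.0248  0.0031  0.0006] turn [ 0.0035 -0.0032 -0.002 ]
```

View pics/side15.png

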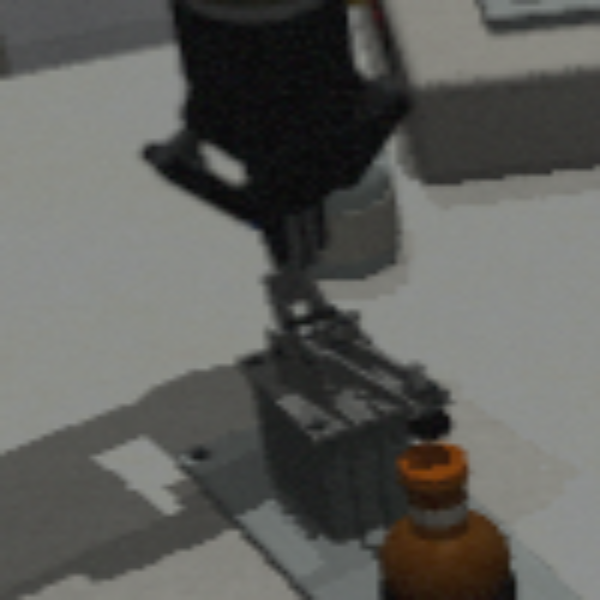

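Emit:
play_rows(deltas=[-0.0042,0.0003,0,0,0,0,-1,-0.0042,0.0005,0,0,0,0,-1,-0.0042,0.0005,0,0,0,0,-1,-0.0042,0.0005,0,0,0,0,-1,-0.0042,0.0005,0,0,0,0,-1,-0.0042,0.0005,0,0,0,0,-1,-0.0044,0.002,0,0,0,0,-1,-0.0044,0.003,0,0,0,0,-1])

```text
time: 16.47
tool_pos: [0.479, 0.3061, 0.1852]
orientation: [0.54, -0.457, 0.457, -0.54]
contact_force: [-0.2, -1.4, 0.5]
width: -0.0002
```

```bash
python3 -c "
from h import *
go(jig(0,.158,.175))
p,d=robot.capture('side');cv2.imwrite('pics/side16.png',cv2.resize(p[130:250,195:295],None,fx=6,fy=5))
"
```

```text
t 16.4667 pos [0.479  0.3061 0.1852] F [-0.1674 -1.3907  0.4891] w -0.0001501007068142558
shift [-0.0046  0.0102 -0.0002] turn [ 0.0007 -0.0025 -0.0005]
```

View pics/side16.png

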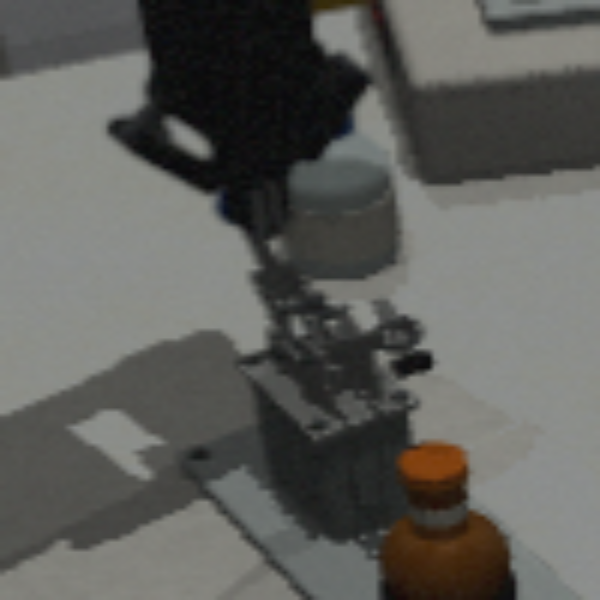

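Emit:
play_rows(deltas=[-0.003,0.004,0,0,0,0,-1,-0.003,0.004,0,0,0,0,-1,-0.003,0.004,0,0,0,0,-1,-0.003,0.004,0,0,0,0,-1,-0.003,0.004,0,0,0,0,-1,-0.0024,0.0035,0,0,0,0,-1,-0.0024,0.0035,0,0,0,0,-1])

```text
time: 17.1
tool_pos: [0.4756, 0.3292, 0.1562]
orientation: [-0.539, 0.457, -0.456, 0.541]
contact_force: [-1.0, -1.3, 0.3]
width: -0.0
```

```bash
python3 -c "
from h import *
go(jig(0,.177,.153))
p,d=robot.capture('side');cv2.imwrite('pics/side17.png',cv2.resize(p[130:250,195:295],None,fx=6,fy=5))
"
```

```text
t 17.1 pos [0.4756 0.3292 0.1562] F [-0.9552 -1.3301  0.2705] w -3.151038172515365e-05
shift [-0.0002  0.0032 -0.0007] turn [-0.0019 -0.0021 -0.003 ]
```

View pics/side17.png

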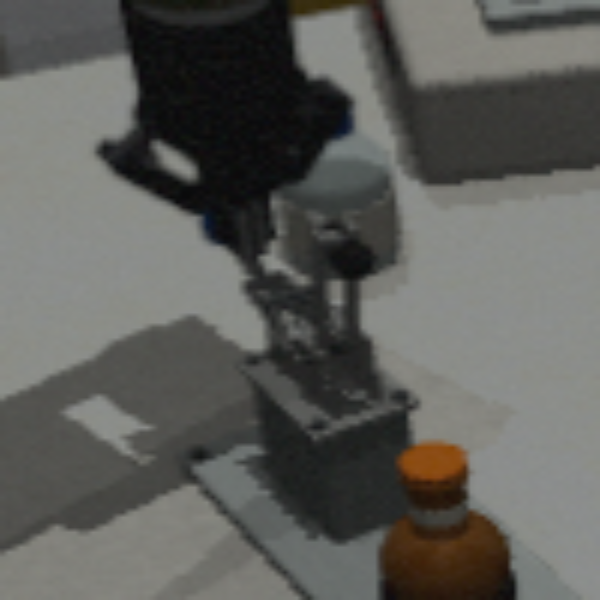

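Emit:
play_rows(deltas=[-0.002,0.003,0,0,0,0,-1,-0.002,0.003,0,0,0,0,-1,-0.001,0.003,0,0,0,0,-1,-0.001,0.003,0,0,0,0,-1])

```text
time: 17.48
tool_pos: [0.4758, 0.3317, 0.1515]
orientation: [0.54, -0.454, 0.459, -0.54]
contact_force: [-11.6, -11.9, 27.7]
width: 0.0002
```

```bash
python3 -c "
from h import *
go(jig(0,.177,.153))
"
```

```text
t 17.4833 pos [0.4758 0.3317 0.1515] F [-11.6101 -11.9283  27.7277] w 0.00018484669895455698
shift [ 0.0022 -0.0015 -0.0013] turn [-0.005  -0.0009  0.0066]
```

Hard stop felt (28 N). Lift off, move toward the flask side, and look.

Emit:
play_rows(deltas=[0,-0.02,0,0,0,0,-1,0,-0.03,0,0,0,0,-1,0,-0.04,-0.01,0,0,0,1,0,-0.02,-0.04,0,0,0,1,0.02,0,-0.035,0,0,0,1,0.03,0,0,0,0,0,1,0.03,0,0,0,0,0,1,0,0,0,0,0,0,1], newtons=40)

```text
time: 18.15
tool_pos: [0.4028, 0.2379, 0.2655]
orientation: [-0.54, 0.453, -0.459, 0.541]
contact_force: [-0.5, 0.3, -1.1]
width: 0.0725
```

```bash
python3 -c "
from h import *
go(jig(0,0,.2))
p,d=robot.capture('side');cv2.imwrite('pics/side18.png',cv2.resize(p[160:275,215:305],None,fx=5,fy=5,interpolation=cv2.INTER_CUBIC))
p,d=robot.capture('top');cv2.imwrite('pics/top18.png',cv2.resize(p[245:345,165:305],None,fx=5.6,fy=5.6,interpolation=cv2.INTER_CUBIC))
"
```

```text
t 18.15 pos [0.4028 0.2379 0.2655] F [-0.4852  0.2632 -1.0556] w 0.07247672602877098
shift [0.0986 0.0666 0.0858] turn [-0.0062  0.0015  0.0061]
```

View pics/side18.png

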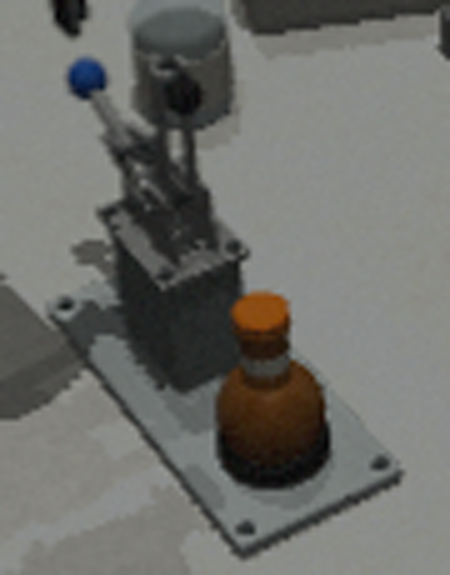

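View pics/top18.png

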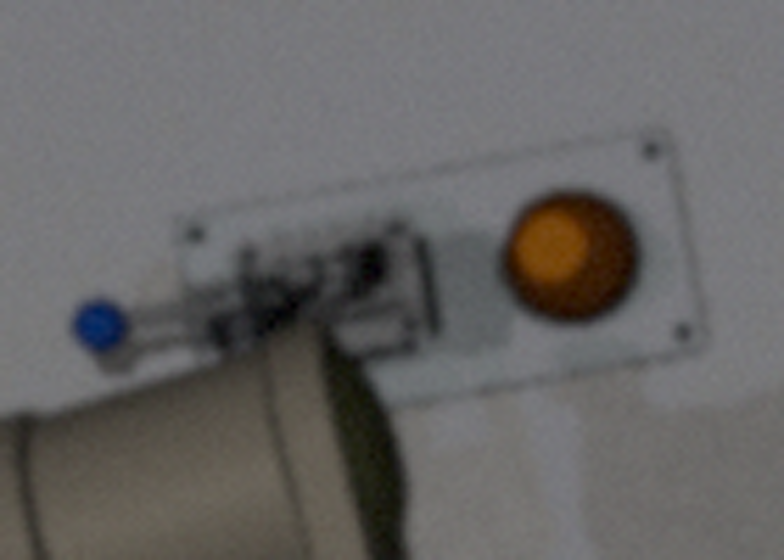

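Emit:
play_rows(deltas=[0.033,0,0.006,-0.003,0,0.003,1,0.033,0,0.02,-0.003,0,0.003,1,0.033,0,0.03,0,0,0,1,0,0,0.03,0,0,0,1,0,0,0,0,0,0,1])

```text
time: 18.67
tool_pos: [0.5067, 0.1597, 0.2642]
orientation: [-0.541, 0.455, -0.453, 0.543]
contact_force: [0.7, 0.4, 0.7]
width: 0.0855
```

```bash
python3 -c "
from h import *
go(jig(0,0,.15))
"
```

```text
t 18.6667 pos [0.5067 0.1597 0.2642] F [0.7273 0.3554 0.6622] w 0.08552236125991426
shift [ 0.0049  0.1142 -0.0029] turn [ 0.0005  0.0082 -0.0037]
```

Emit:
play_rows(deltas=[0.003,0.03,-0.002,0,0.004,-0.002,1,0.002,0.035,-0.001,0,0.004,-0.001,1,0,0.035,0,0,0,0,1,0,0,0,0,0,0,1,0,0,0,0,0,0,1])

```text
time: 19.08
tool_pos: [0.5067, 0.1582, 0.1599]
orientation: [-0.54, 0.456, -0.455, 0.541]
contact_force: [-0.1, 1.3, 1.6]
width: 0.0853
```

```bash
python3 -c "
from h import *
go(jig(0,0,.0745))
p,d=robot.capture('side');cv2.imwrite('pics/side19.png',cv2.resize(p[150:275,205:315],None,fx=5,fy=4.8))
"
```

```text
t 19.0833 pos [0.5067 0.1582 0.1599] F [-0.0822  1.2621  1.6426] w 0.08530774010696315
shift [ 0.0031  0.0854 -0.0028] turn [-0.0004  0.002  -0.0018]
```

View pics/side19.png

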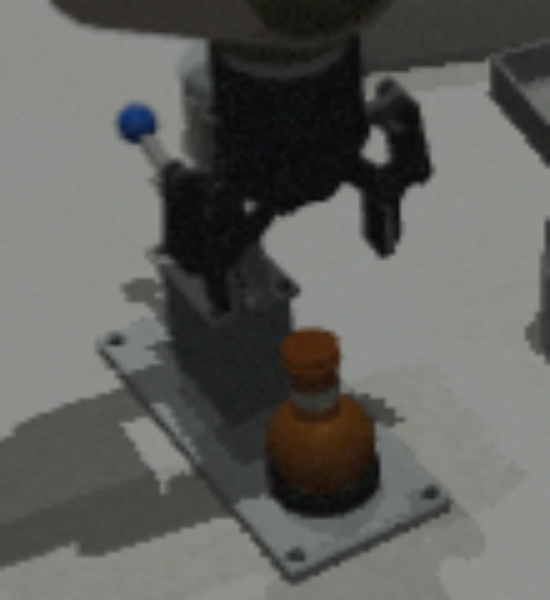

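```bash
python3 -c "
from h import *
print(proj('side',[.5067,.1582,.173]),proj('side',jig(0,0,.1245)),px(312,0,5,205,0))
"
```

```text
[265.983  207.6324] [266.9255 221.7993] (267.0, -0.4)
```

Emit:
play_rows(deltas=[0.002,0.02,-0.002,0,0.002,-0.001,1,0.001,0.02,-0.001,0,0,0,1,0,0.02,0,0,0,0,1,0,0.015,0,0,0,0,1,0,0,0,0,0,0,1])

```text
time: 19.55
tool_pos: [0.51, 0.1578, 0.0933]
orientation: [-0.536, 0.451, -0.46, 0.546]
contact_force: [0.1, 0.5, 0.4]
width: 0.0854
```

```bash
python3 -c "
from h import *
go(jig(0,0,.078))
"
```

```text
t 19.55 pos [0.51   0.1578 0.0933] F [0.1032 0.548  0.4215] w 0.0853810411073496
shift [ 0.002   0.0152 -0.0062] turn [-0.0179  0.0031  0.0004]
```

Emit:
play_rows(deltas=[0.002,0.008,-0.005,-0.014,0.003,0,1,0,0.006,-0.001,0,0,0,1,0,0,0,0,0,0,1])

```text
time: 19.8
tool_pos: [0.5067, 0.1556, 0.0831]
orientation: [-0.538, 0.454, -0.459, 0.543]
contact_force: [0.7, 0.0, -0.1]
width: 0.0853
```

```bash
python3 -c "
from h import *
go(jig(0,0,.078))
p,d=robot.capture('side');cv2.imwrite('pics/side20.png',cv2.resize(p[150:275,205:315],None,fx=5,fy=4.8))
"
```

```text
t 19.8 pos [0.5067 0.1556 0.0831] F [ 0.6939  0.0249 -0.1452] w 0.08530502643203942
shift [ 0.0004  0.0051 -0.0024] turn [-0.0099  0.0008  0.001 ]
```

View pics/side20.png

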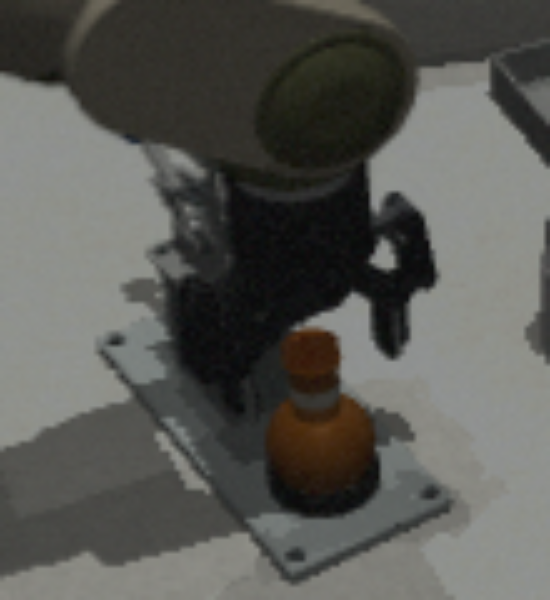

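Emit:
play_rows(deltas=[0,0.004,-0.002,-0.008,0,0,1,0,0.002,0,0,0,0,1,0,0,0,0,0,0,-1,0,0,0,0,0,0,-1,0,0,0,0,0,0,-1,0,0,0,0,0,0,-1,0,0,0,0,0,0,-1,0,0,0,0,0,0,-1,0,0,0,0,0,0,-1,0,0,0,0,0,0,-1], newtons=50)

```text
time: 20.68
tool_pos: [0.5061, 0.1554, 0.0795]
orientation: [-0.539, 0.454, -0.458, 0.542]
contact_force: [0.5, 0.8, 0.5]
width: 0.0301
```

```bash
python3 -c "
from h import *
go(jig(0,0,.078))
"
```

```text
t 20.6833 pos [0.5061 0.1554 0.0795] F [0.4687 0.8073 0.4692] w 0.0301183173564624
shift [ 0.0003  0.0015 -0.0016] turn [-0.0054  0.0008  0.0013]
```

Emit:
play_rows(deltas=[0,0,0,0,0,0,-1,0,0,0,0,0,0,-1,0,0,0,0,0,0,-1])

```text
time: 20.93
tool_pos: [0.5061, 0.1554, 0.0795]
orientation: [-0.539, 0.454, -0.458, 0.542]
contact_force: [-0.4, -0.7, 0.1]
width: 0.03
```

```bash
python3 -c "
from h import *
go(jig(0,0,.078))
p,d=robot.capture('side');cv2.imwrite('pics/side21.png',cv2.resize(p[170:270,215:305],None,fx=6,fy=6))
"
```

```text
t 20.9333 pos [0.5061 0.1554 0.0795] F [-0.3891 -0.7494  0.1283] w 0.030026861053417918
shift [ 0.0003  0.0015 -0.0017] turn [-0.0054  0.0007  0.0013]
```

View pics/side21.png

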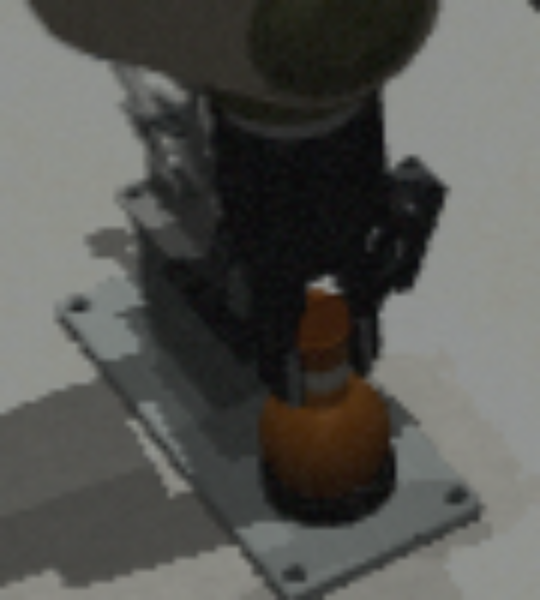

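Emit:
play_rows(deltas=[0,0,0,0,0,0,0.2,0,0,0,0,0,0,0.2,0,0.005,-0.002,-0.004,0,0,0.2,0,0,0,0,0,0,0.2,0,0,0,0,0,0,-1,0,0,0,0,0,0,-1,0,0,0,0,0,0,-1,0,0,0,0,0,0,-1,0,0,0,0,0,0,-1])

```text
time: 21.73
tool_pos: [0.5045, 0.1551, 0.074]
orientation: [-0.54, 0.455, -0.457, 0.541]
contact_force: [1.0, 0.3, -1.0]
width: 0.0276
```

```bash
python3 -c "
from h import *
go(jig(0,0,.0745))
"
```

```text
t 21.7333 pos [0.5045 0.1551 0.074 ] F [ 0.9765  0.2814 -0.9661] w 0.027604449010913603
shift [ 0.0002 -0.0005 -0.0001] turn [-0.0026  0.0007  0.0013]
```

Emit:
play_rows(deltas=[0,-0.005,0,0,0,0,-1,0,-0.008,0,0,0,0,-1,0,-0.015,0,0,0,0,-1,0,-0.02,0,0,0,0,-1,0,0,0,0,0,0,-1])

```text
time: 22.15
tool_pos: [0.5029, 0.155, 0.1243]
orientation: [0.541, -0.456, 0.456, -0.539]
contact_force: [1.0, 0.4, -1.8]
width: 0.0275
```

```bash
python3 -c "
from h import *
go(jig(0,0,.25))
p,d=robot.capture('side');cv2.imwrite('pics/side22.png',cv2.resize(p[150:275,205:315],None,fx=5,fy=4.8))
"
```

```text
t 22.15 pos [0.5029 0.155  0.1243] F [ 1.0415  0.4212 -1.7853] w 0.027479818664092943
shift [ 0.0006 -0.1257  0.0012] turn [0.0025 0.0007 0.001 ]
```

View pics/side22.png

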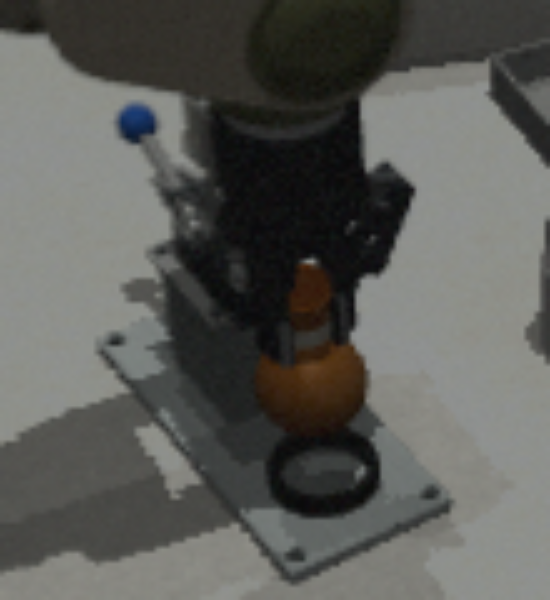

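Flask lifted, upright and clear of the nest. Raise further and carry toward the mixer.

Emit:
play_rows(deltas=[0,-0.025,0,0,0,0,-1,0,-0.03,0,0,0,0,-1,0,-0.03,0,0,0,0,-1,0,-0.025,0,0,0,0,-1,0,0,0,0,0,0,-1])

```text
time: 22.62
tool_pos: [0.5, 0.1547, 0.2316]
orientation: [0.545, -0.46, 0.452, -0.536]
contact_force: [0.6, 0.3, -0.5]
width: 0.0272
```

```bash
python3 -c "
from h import *
go([.5155,-.2662,.24]);print(robot.state()['qpos'])
"
```

```text
t 22.6167 pos [0.5    0.1547 0.2316] F [ 0.5993  0.3462 -0.5382] w 0.02722356201622745
shift [ 0.4176 -0.0075 -0.0555] turn [ 0.0161  0.0005 -0.0001]
[ 0.0767  0.3181  1.4898 -0.0014  1.3497 -0.0915]
```

Emit:
play_rows(deltas=[0.01,-0.001,-0.002,0.004,0,0,-1,0.018,-0.001,-0.003,0.004,0,0,-1,0.025,-0.001,-0.004,0.003,0,0,-1,0.025,-0.001,-0.004,0.003,0,0,-1,0.025,-0.001,-0.004,0,0,0,-1,0.025,-0.001,-0.004,0,0,0,-1,0.025,-0.001,-0.004,0,0,0,-1,0.025,0,-0.004,0,0,0,-1,0.025,0,-0.003,0,0,0,-1,0.025,0,-0.003,0,0,0,-1,0.02,0,-0.002,0,0,0,-1,0.01,0,0,0,0,0,-1])

```text
time: 23.62
tool_pos: [0.4972, -0.121, 0.2171]
orientation: [0.546, -0.465, 0.445, -0.536]
contact_force: [0.3, -0.2, -2.3]
width: 0.0275
```

```bash
python3 -c "
from h import *
go([.5155,-.2662,.235])
"
```

```text
t 23.6167 pos [ 0.4972 -0.121   0.2171] F [ 0.2942 -0.2382 -2.2952] w 0.027507746463682384
shift [ 0.146  -0.0194 -0.0073] turn [ 0.0299  0.0039 -0.0115]
```

Emit:
play_rows(deltas=[0.008,-0.012,-0.001,0.008,0.001,-0.003,-1,0.016,-0.012,-0.001,0.008,0.001,-0.003,-1,0.02,-0.004,-0.001,0.008,0.001,-0.003,-1,0.025,-0.002,-0.001,0.005,0.001,-0.002,-1,0.025,-0.002,-0.001,0.003,0,-0.001,-1,0.025,-0.002,-0.001,0.003,0,0,-1,0.018,-0.002,-0.001,0.003,0,0,-1,0.008,-0.001,0,0,0,0,-1,0,0,0,0,0,0,-1,0,0,0,0,0,0,-1])

```text
time: 24.45
tool_pos: [0.5136, -0.2698, 0.2526]
orientation: [-0.538, 0.456, -0.455, 0.543]
contact_force: [0.4, 0.2, -1.8]
width: 0.0278
```

```bash
python3 -c "
from h import *
go([.5155,-.2662,.225])
p,d=robot.capture('side');cv2.imwrite('pics/side23.png',cv2.resize(p[260:400,270:400],None,fx=5,fy=4.2))
p,d=robot.capture('top');cv2.imwrite('pics/top23.png',cv2.resize(p[230:345,370:480],None,fx=5.5,fy=5))
"
```

```text
t 24.45 pos [ 0.5136 -0.2698  0.2526] F [ 0.4366  0.2125 -1.8333] w 0.02776223728167223
shift [-0.0031  0.0276  0.0024] turn [-0.0048  0.0022 -0.0054]
```

View pics/side23.png

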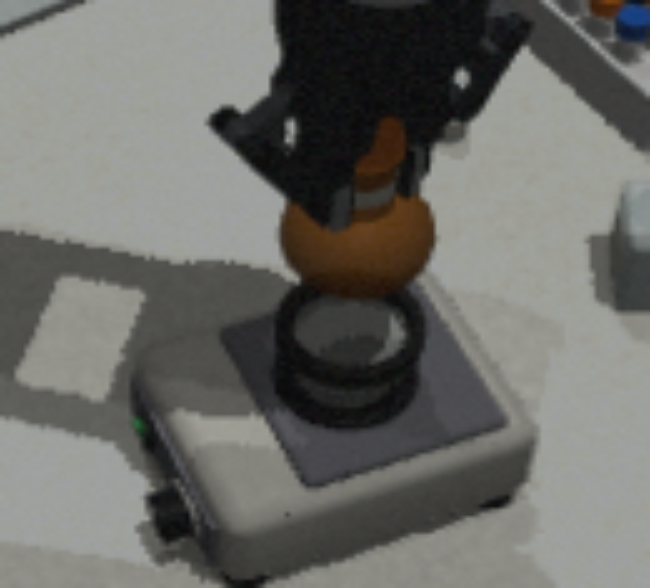

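View pics/top23.png

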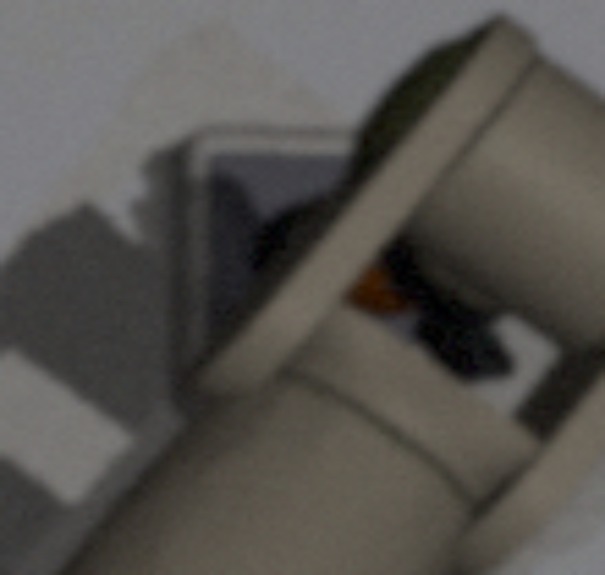

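```bash
python3 -c "
from h import *
print(proj('side',[.5136,-.2698,.2241]),px(358.5,0,5,270,0)[0], 'ring',proj('side',[.5155,-.2662,.142]),px(349.5,0,5,270,0)[0],(328+.5)/4.2-.5+260)
r=np.array([.5155,-.2662,.142])
for d in([.003,0,0],[0,.003,0]):print(proj('side',r+d))
"
```

```text
[341.6184 315.5747] 341.3 ring [339.8634 335.9724] 339.5 337.7142857142857
[341.0974 335.4774]
[339.2394 334.9   ]
```

Emit:
play_rows(deltas=[-0.002,0.01,0.002,-0.003,0.002,-0.003,-1,-0.001,0.015,0.001,-0.002,0,-0.002,-1,0,0.015,0,0,0,0,-1,0,0.008,0,0,0,0,-1,0,0,0,0,0,0,-1])

```text
time: 24.97
tool_pos: [0.5169, -0.2601, 0.2015]
orientation: [0.542, -0.455, 0.455, -0.541]
contact_force: [-0.2, -0.2, -2.4]
width: 0.0275
```

```bash
python3 -c "
from h import *
go([.515,-.267,.19])
"
```

```text
t 24.9667 pos [ 0.5169 -0.2601  0.2015] F [-0.2288 -0.2236 -2.435 ] w 0.02753456394317007
shift [ 0.0065  0.0115 -0.003 ] turn [ 0.0004  0.0058 -0.0001]
```

Emit:
play_rows(deltas=[0.005,0.001,-0.002,0,0.002,0,-1,0.001,0.002,0,0,0,0,-1,0,0.003,0,0,0,0,-1,0,0,0,0,0,0,-1])

```text
time: 25.3
tool_pos: [0.5163, -0.2662, 0.196]
orientation: [0.541, -0.455, 0.455, -0.541]
contact_force: [-0.2, 0.1, -1.6]
width: 0.0275
```

```bash
python3 -c "
from h import *
go([.515,-.267,.189])
"
```

```text
t 25.3 pos [ 0.5163 -0.2662  0.196 ] F [-0.1878  0.1462 -1.6296] w 0.02748438962936697
shift [ 0.0005  0.007  -0.0014] turn [-0.0004  0.0046  0.0009]
```

Lower slowly, watching force.

Emit:
play_rows(deltas=[0.0005,0.002,-0.0005,0,0,0,-1,0,0.002,0,0,0,0,-1,0,0.002,0,0,0,0,-1,0,0.002,0,0,0,0,-1])

```text
time: 25.63
tool_pos: [0.5163, -0.2674, 0.1888]
orientation: [0.541, -0.454, 0.456, -0.541]
contact_force: [-1.3, 0.4, 1.4]
width: 0.0275
```

```bash
python3 -c "
from h import *
go([.515,-.267,.179])
p,d=robot.capture('side');cv2.imwrite('pics/side24.png',cv2.resize(p[260:400,270:400],None,fx=5,fy=4.2))
"
```

```text
t 25.6333 pos [ 0.5163 -0.2674  0.1888] F [-1.3228  0.4183  1.4343] w 0.027478796107431883
shift [-0.0007  0.0098 -0.0012] turn [-0.0022  0.0042  0.0029]
```

View pics/side24.png

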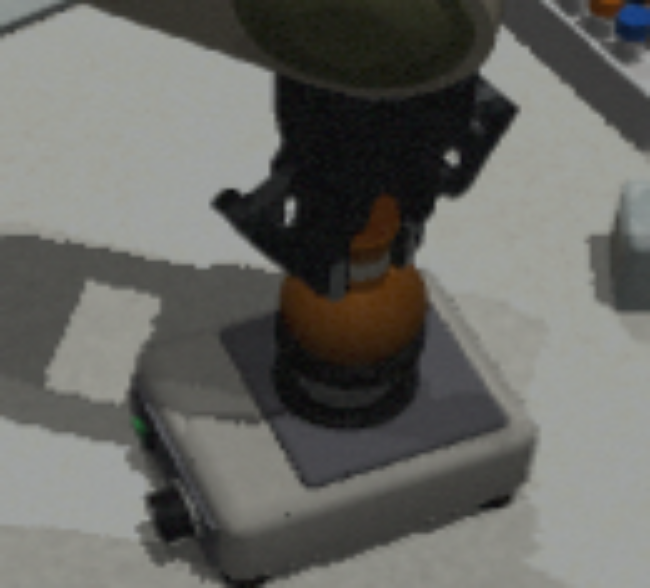

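Emit:
play_rows(deltas=[0,0.002,0,0,0,0,-1,0,0.002,0,0,0,0,-1,0,0.002,0,0,0,0,-1,0,0.002,0,0,0,0,-1])

```text
time: 26.02
tool_pos: [0.5163, -0.2674, 0.1816]
orientation: [0.541, -0.453, 0.457, -0.541]
contact_force: [-1.5, 1.4, 3.4]
width: 0.0277
```

```bash
python3 -c "
from h import *
go([.515,-.267,.178])
"
```

```text
t 26.0167 pos [ 0.5163 -0.2674  0.1816] F [-1.4559  1.4049  3.4295] w 0.027709569431131502
shift [-0.0006  0.0036 -0.0012] turn [-0.0028  0.0044  0.0039]
```

Emit:
play_rows(deltas=[0,0.0015,0,0,0,0,-1,0,0.0015,0,0,0,0,-1,0,0.0005,0,0,0,0,-1])

```text
time: 26.27
tool_pos: [0.5163, -0.2674, 0.1783]
orientation: [0.541, -0.453, 0.457, -0.541]
contact_force: [-2.4, 1.6, 4.9]
width: 0.0276
```

```bash
python3 -c "
from h import *
go([.515,-.267,.178])
p,d=robot.capture('side');cv2.imwrite('pics/side25.png',cv2.resize(p[290:380,300:380],None,fx=6.6,fy=6.6))
cv2.imwrite('pics/side25f.png',p)
p,d=robot.capture('top');cv2.imwrite('pics/top25f.png',p)
go([.515,-.267,.178])
"
```

```text
t 26.2667 pos [ 0.5163 -0.2674  0.1783] F [-2.4194  1.5839  4.9412] w 0.027606289777078307
shift [-0.0006  0.0003 -0.0012] turn [-0.0031  0.0045  0.0044]
t 26.3667 pos [ 0.5163 -0.2674  0.1784] F [-2.5884  0.4439  4.4886] w 0.027101723094621596
shift [-0.0006  0.0004 -0.0012] turn [-0.0031  0.0045  0.0044]
```

View pics/side25.png

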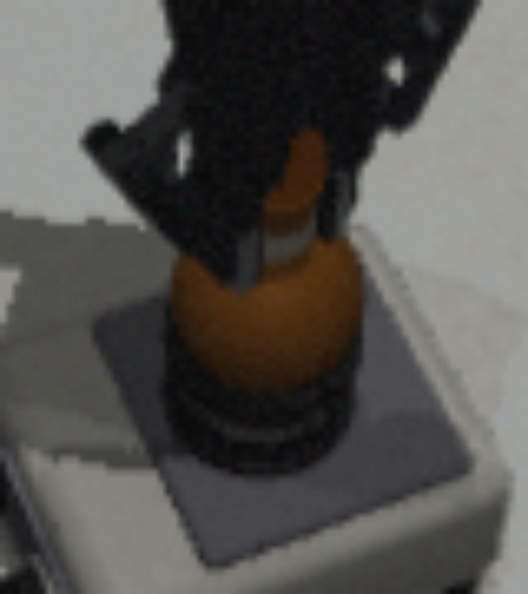

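View pics/top25f.png

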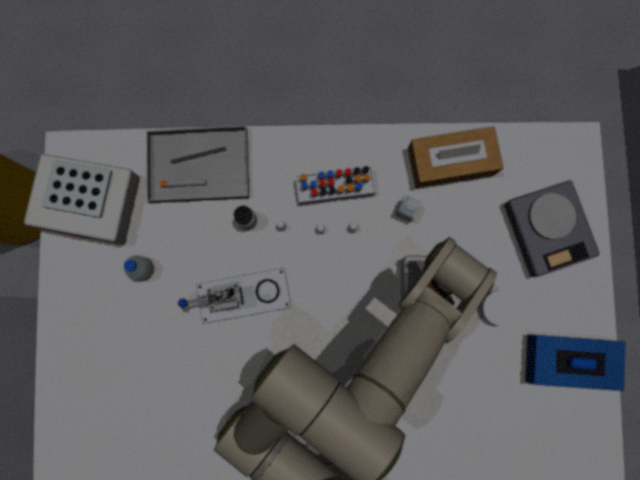

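View pics/side25f.png

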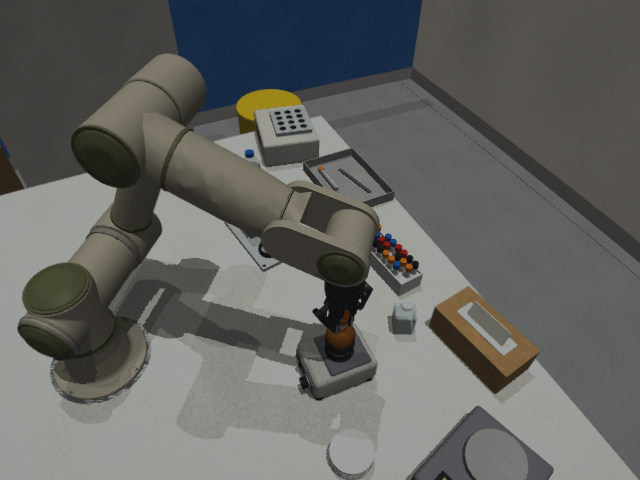

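```bash
python3 -c "
from h import *
go([.515,-.267,.178]);print(robot.hand_in());go([.515,-.267,.178])
"
```

```text
t 26.3667 pos [ 0.5163 -0.2674  0.1784] F [-2.5884  0.4439  4.4886] w 0.027101723094621596
shift [-0.0006  0.0004 -0.0012] turn [-0.0031  0.0045  0.0044]
the job is handed in; nothing more can be done
None
the job is handed in; nothing more can be done
```

The job is handed in at 26.4 s. The clamp was locked and then fully reopened, and I finished holding the flask upright, pressed down in the mixer ring.

**Clamp and stopper:** The handle met its stop at about 12° towards the flask and stayed locked when I let go. After I swung it back, the knob was at its starting pixel position. The stopper's head sits on the lip with no gap visible.

**Flask and ring:** The ring is about 10 mm down its 12 mm stroke. I worked this out from tool height and contact force; the ring's position has no direct reading. The force at the tool was a steady 4.5 N upward, and the grip stayed firm on the neck at 27 mm.

**Other objects:** In the last camera pictures the other glassware and the rack look unmoved.

**What went wrong on the way:**
- My pinch slipped off the knob twice at the wrong height, once just before lock on the first swing and once during the swing back. A third pinch lost its hold at the pad edge just after first reaching the stop. I then pressed the clamp to its stop a second time and let go to check the lock. I finished the swing back by pushing with shut fingers, about 28 N at the end stop.
- The first neck grip read 30 mm, probably on the lip, so I moved 5 mm lower before lifting.

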